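Load the syringe driver and crank it to the mark

TASK

Lay the syringe fully down into the syringe driver's blue foam cradle, its finger flange in the cross slit and its plunger towards the pusher. Then turn the handwheel clockwise by its red handle until the pusher has pushed the plunger in and the yellow pointer lines up with the red marker; do not run past the marker. Let go, and leave the brown bottle and the small beaker where they stand.

Things in the scene. Friction and masses are not known exactly. Their poses are not given: they have to be found in the camera images.
- driver: Hand-cranked syringe driver, fixed; grey plate 120 x 365 mm, top at z = 18 mm. Origin under the plate's middle, on the worktop. Its y axis runs along the plate from the blue foam cradle (-y end) past the pusher to the gear box with the handwheel (+y end); z up. Guide rods at x = +-30 mm, z = 40 mm run from y = -65 mm to the gear box. All but the handwheel is below 80 mm.
- cradle (a point): Where the seated syringe's origin lies: 35 mm above the worktop, 115 mm to the driver's -y. Seated, the syringe's axes are parallel to the driver's. From here: foam blocks 96 mm wide, tops 14 mm up, at y = -66 to -22 and +20.5 to +48 mm; between them an open trench for the fingers, 14 mm deep below this point.
- slit (a point): Middle of the 5 mm wide, 39 mm long cross slit for the flange, at the foam's top (z = 49 mm), 30 mm to the driver's +y from point cradle. A groove 20 to 23 mm wide along the driver's y takes barrel and plunger. Foam edges have 3 mm lead-in rounds; the seated syringe has 1 to 2 mm of play and fits only this way round.
- syringe: Loose 10 ml syringe lying on the worktop, about 40 g. Origin on its underside; centre line 10 mm above it, along its y. Nozzle at y = -54 mm; barrel 16 mm thick (grip it across x at y = -10 to +10 mm, so the fingers fit the trench); flange 34 mm wide, 20 mm high, 2 mm thick at y = +30 mm; beyond it the plunger, 19 mm wide, 20 mm high, its end at y = 54 mm + joint syringe_plunger. z up.
- syringe_plunger (a joint): How far the plunger is drawn out (m), 0 to 0.050; 0.036 to 0.044 at the start. It stays where it is put (about 1 N of friction).
- plunger_end (a point): Centre of the plunger's free end, on the syringe's centre line.
- pusher_face (a point): Centre of the pusher's pushing face (30 x 28 mm), 45 mm above the worktop; it looks to the driver's -y and moves that way as the crank advances. With the syringe seated there are 9 to 23 mm of air between it and the plunger's end at the start.
- pointer (a point): Tip of the yellow pointer on the pusher carriage, above the scale on the driver's -x side, 24 mm above the worktop; it moves with the pusher and sits 8 mm behind the pushing face.
- marker: Red marker clipped on the driver's scale, 10 mm wide, fixed; set anew each time. Its axes are parallel to the driver's; its pointed tip shows the pointer's wanted place along the driver's y.
- mark_point (a point): Tip of the red marker. The pointer is on the mark when both have the same y in the driver's frame; the pointer starts 25 to 41 mm on the +y side of it.
- wheel_centre (a point): Point on the handwheel's vertical axis at its rim's height, 98 mm above the worktop. The black wheel is 100 mm in diameter.
- handle_mid (a point): Middle of the handwheel's upright red handle, 38 mm from the wheel's axis, 121 mm above the worktop. A cylinder 18 mm in diameter, from 100 to 142 mm above the worktop; it spins freely on its pin, so the gripper can keep its heading while it goes round.
- crank (a joint): Angle of the handwheel (rad), growing clockwise seen from above; between 0 and 2.4 at the start, turns on for more than three turns in all. One turn (2 pi) advances the pusher 16 mm. About 0.05 N m of friction holds it where it is left. At 0 the handle lies on the driver's -x side of the axis.
- bottle: Loose brown reagent bottle with a black cap, 57 mm in diameter, 111 mm high, bystander; origin under its middle.
- beaker: Loose small glass beaker, 50 mm wide, 58 mm high, bystander; origin under its middle.

How it is judged:
By the outcome, as a careful person would: the job done as asked, in the order asked, and still so for the second after the job is handed in, with the robot touching nothing.
It also fails if it takes over 67 s, if anything falls off the work surface, if the arm or the gripper's body presses on something with over 40 N, if the wrist force passes 120 N, or if a joint passes its speed limit or range.

ROBOT

A 7-joint arm with a two-finger parallel gripper is mounted at the origin on a cart in front of the work surface, level with it; the furniture and walls round the work are solid. World frame = base frame: x ahead of the robot, y to its left, z up, the work surface at z = 0. Lengths are in m, angles in rad, forces in N, time in s.
With the tool pointing down it reaches from about 0.4 to 0.875 m from the base axis. Payload 19.3 kg.
Tool frame: the origin (TCP) lies at the very end of the fingers, on their centre line; the grasp point (between the pads) lies 19 mm behind it; z points along the fingers, y is the direction in which the jaws open and shut (so a half turn about z gives the same grasp; the last joint's range is limited). The gripper opens to 85 mm and grips with 20 to 120 N. Pads are 22 mm wide; open, the fingers measure 114 mm over their backs; the gripper's body (76 mm by 85 mm) begins 54 mm behind the grasp point. The pads swing forward as they close: fully open they stand 13 mm farther back than shut.
Start: joints at [1.204, 0.521, -0.036, 1.599, 0.021, 1.021, -0.113], TCP at [0.183, -0.598, 0.231] pointing down, gripper open.
Joint ranges: [-2.91, 2.91], [-0.3, 2.13], [-1.5, 1.42], [0.17, 2.43], [-1.26, 4.41], [0.16, 1.93], [-2.52, 2.52]. Speed limits (rad/s): [1.89, 1.89, 2.39, 2.39, 3.01, 3.01, 3.01].

INTERFACE

Orientations are given as [roll, pitch, yaw] about the fixed x, y, z axes, in that order (R = Rz(yaw) Ry(pitch) Rx(roll)).
In Python, from workcell import bot gives the robot as it stands. The module is installed in compiled form; this text tells all that it offers.
- The arm moves only by the shell command python3 -m inch 'ROWS' [FORCE]. ROWS is JSON, a list of rows, each an object of numbers: "dx", "dy", "dz": the shift along the tool's x, y, z in mm; "rx", "ry", "rz": the turn, a rotation vector about the tool's x, y, z in rad; "hand": the closure, from -1 (fully open) to 1 (shut), so that 0 is half open. In form: [{"dx": .., "dy": .., "dz": .., "rx": .., "ry": .., "rz": .., "hand": ..}, ...]. A call has 1 to 10 rows; each row shifts and turns the commanded pose from where the row before left it, along the tool's axes as they then stand; what a row does not reach is not made up. A row lasts 1/10 s, in which the tool goes at most 50 mm and 8.59 degrees, less where a joint would pass 70% of its speed; a pose out of reach is approached as far as the arm can. A call with a gripper value outside its range is refused whole. The fingers move at their own pace and stop on an object; FORCE is the grip in N (left out, the last holds). Time passes only in rows, so rows that do not move let the fingers close. It gives the time, the measured TCP pose, the force and the opening at its end, in the units of the state.
- bot.observe(): the state, without advancing time (a new reading comes with each control period).
- bot.grab_frame(name): name is "scene" or "top"; returns (picture, depth): 420x560x3 uint8, red, green, blue; 420x560 float32, m along the optical axis (not along the pixel's ray), 0 where there is no reading.
- bot.get_calibration(name): a dict with "vertical_fov" (degrees; the focal length in pixels is half the picture's height over the tangent of half this angle, whatever the lens; pixels are square), "cx", "cy" (the principal point, pixels), "origin" and "orientation" of the camera in the world. Camera axes: x right, y down, z forward; pixel columns grow to the right and rows downward; lengths in m; the calibration is good to about 2 mm. A picture is of the moment at which its call begins. get_calibration takes no time and is no camera call.
- bot.job_done(): hands the job in, once; it reports no verdict.
Trained networks look in the newest picture that a camera, given by its name, has taken for a name from the list of things; names that differ only in an ending like _2 or _b are one class to them, and where a whole thing is asked for, a point or a joint stands for the part that bears it (a point fixed in the world has none). Each returns a list of dicts, best first, with "score" (0 to 1); they miss things now and then, are a little off and sometimes report something else, mostly with a low value. They report only what shows in the picture. A call takes as long as a camera call.
- bot.trace(camera, target): "region" (420x560 bool, what is visible of it) and "box" ([left, top, right, bottom] in pixels, round what is visible of it).
- bot.tip_of(camera, target): "centre" ([row, column] in pixels: a listed point, or the origin of a listed thing).
The state is a dict: "clock": time; "qpos": joint angles; "qd": joint speeds; "joint_efforts": joint torques, N m; "position": TCP position; "tool_rot": TCP orientation; "force": force on the tool from outside, world axes, zero at the start; "moment": the same for the moment, N m; "grip_width": finger opening in m.
Only numpy, scipy, OpenCV 4.12 (cv2) and the standard library are available. Lean on these libraries where they do the work, as an engineer would, in place of code of your own. Each camera call takes 0.05 s, during which the arm holds its last target.

## Working session

There is one attempt and no reset: what is moved stays moved. The work goes in short steps, Python scripts to look and compute and a shell command to move; the robot and the scene stay as the last step left them, time stands still between calls to the robot, and variables do not carry over. Pictures are saved under pics/ and viewed, and the job is handed in when it is done.

```bash
ls; mkdir -p pics
python3 - <<'E'
from workcell import bot
import cv2
print(bot.observe())
for n in ("scene","top"):
    print(n,bot.get_calibration(n))
    p,d=bot.grab_frame(n)
    cv2.imwrite(f"pics/{n}0.png",p[:,:,::-1])
    for t in ("driver","cradle","slit","syringe","plunger_end","pusher_face","pointer","mark_point","wheel_centre","handle_mid","bottle","beaker"):
        r=bot.tip_of(n,t)
        print(t,[(round(x["score"],2),[round(c,1) for c in x["centre"]],round(float(d[int(x["centre"][0]),int(x["centre"][1])]),4)) for x in r[:2]])
E
```

```text
pics
{'clock': 0.0, 'qpos': array([ 1.20379237,  0.52202216, -0.03631292,  1.60000496,  0.02118248,
        1.02110111, -0.11278363]), 'qd': array([-0.00146276,  0.00147605,  0.00133961,  0.00067828, -0.000902  ,
        0.00032278, -0.00036227]), 'joint_efforts': array([-3.93237533e-04, -9.27106333e+01,  1.97987035e+00, -3.69921720e+01,
        1.77666609e-02,  8.33297730e-03,  5.64147069e-05]), 'position': array([ 0.18265218, -0.59735897,  0.2307219 ]), 'tool_rot': array([-3.14044386e+00,  7.47514913e-05,  2.96788623e-01]), 'force': array([0.60894915, 0.47253362, 0.88523045]), 'moment': array([-0.04080756, -0.01704802, -0.02303183]), 'grip_width': 0.08521890138515091}
scene {'vertical_fov': 46.76710376132514, 'cx': 281.4018365736126, 'cy': 205.55011148448102, 'origin': array([-0.52179062, -0.88711163,  0.77630961]), 'orientation': array([-2.07852251,  0.00889721, -0.92083944])}
driver [(0.66, [205.5, 261.4], 1.5128), (0.64, [227.6, 332.5], 1.4418)]
cradle [(0.91, [209.2, 292.7], 1.537)]
slit [(0.91, [204.0, 282.1], 1.5351), (0.57, [210.7, 257.2], 1.5363)]
syringe [(0.49, [245.7, 33
[... 345 characters left out ...]
ov': 45.554304986710264, 'cx': 280.9558882519547, 'cy': 208.40367450293425, 'origin': array([ 0.38739183, -0.14669454,  1.63213313]), 'orientation': array([-3.07743251, -0.00493183, -1.54246254])}
driver [(0.78, [195.7, 234.1], 1.6014)]
cradle [(0.88, [188.6, 269.7], 1.6156)]
slit [(0.96, [186.5, 261.6], 1.5925)]
syringe [(0.64, [215.4, 330.6], 1.6199), (0.64, [194.9, 237.2], 1.6199)]
plunger_end [(0.46, [189.9, 312.2], 1.6413)]
pusher_face [(0.57, [193.9, 235.5], 1.6234)]
pointer [(0.66, [212.0, 236.0], 1.614)]
mark_point []
wheel_centre [(0.63, [204.9, 187.8], 1.5406)]
handle_mid [(0.56, [215.1, 190.1], 1.4918)]
bottle [(0.72, [181.1, 398.7], 1.5444)]
beaker [(0.5, [254.1, 291.0], 1.6287)]
```

Run:
```python
import cv2
a=cv2.imread("pics/top0.png"); cv2.imwrite("pics/top0c.png",cv2.resize(a[130:290,140:440],None,fx=2.6,fy=2.6,interpolation=cv2.INTER_CUBIC))
a=cv2.imread("pics/scene0.png"); cv2.imwrite("pics/scene0c.png",cv2.resize(a[130:290,180:480],None,fx=2.6,fy=2.6,interpolation=cv2.INTER_CUBIC))
```

```text
(no output)
```

View pics/top0.png

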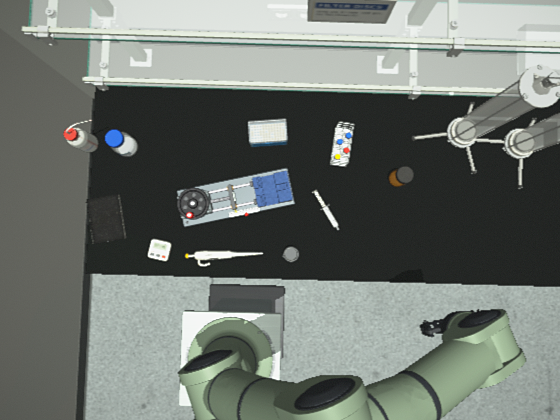

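View pics/top0c.png

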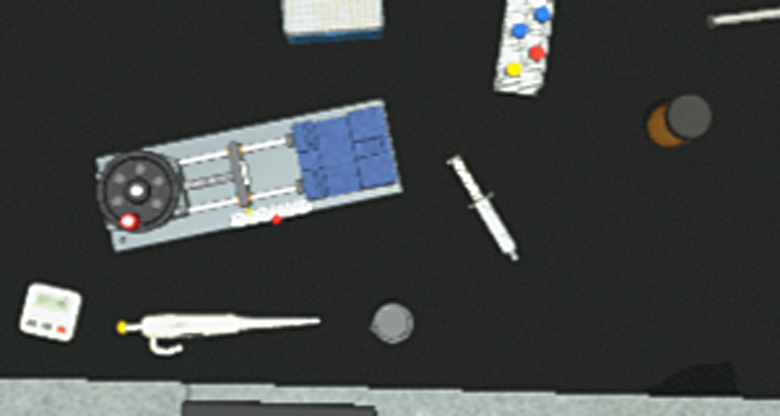

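View pics/scene0c.png

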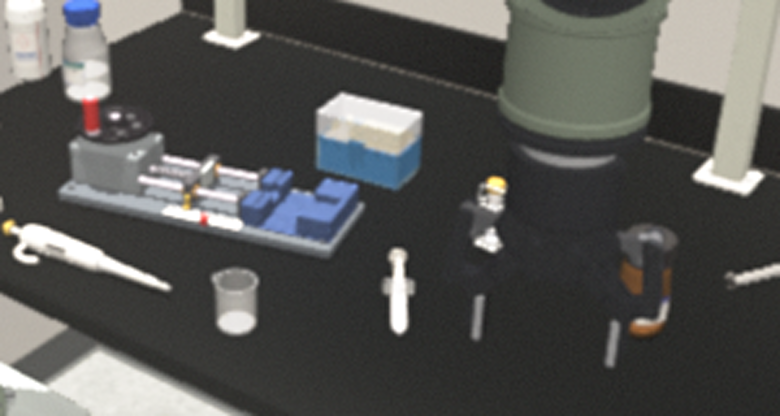

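```bash
cat > h.py <<'E'
import numpy as np, cv2
from scipy.spatial.transform import Rotation as Ro
from workcell import bot
class Cam:
    def __init__(s,n):
        c=bot.get_calibration(n); s.f=210/np.tan(np.radians(c["vertical_fov"])/2); s.cx=c["cx"];s.cy=c["cy"]
        s.o=np.array(c["origin"]); s.R=Ro.from_euler("xyz",c["orientation"]).as_matrix()
    def proj(s,P):
        q=(np.atleast_2d(P)-s.o)@s.R
        return np.c_[s.cx+s.f*q[:,0]/q[:,2], s.cy+s.f*q[:,1]/q[:,2]]   # col,row
    def plane(s,uv,z):
        uv=np.atleast_2d(uv); r=np.c_[(uv[:,0]-s.cx)/s.f,(uv[:,1]-s.cy)/s.f,np.ones(len(uv))]@s.R.T
        t=(z-s.o[2])/r[:,2]; return s.o+t[:,None]*r
    def cloud(s,d):
        v,u=np.mgrid[0:420,0:560]; q=np.stack([(u-s.cx)/s.f*d,(v-s.cy)/s.f*d,d],-1); return q@s.R.T+s.o
def D2W(p,pose):  # pose x,y,yaw
    c,sn=np.cos(pose[2]),np.sin(pose[2]); p=np.atleast_2d(p).astype(float)
    return np.c_[pose[0]+c*p[:,0]-sn*p[:,1],pose[1]+sn*p[:,0]+c*p[:,1],p[:,2]]
E
python3 - <<'E'
from h import *
for n in("top","scene"):
    C=Cam(n); p,d=bot.grab_frame(n); np.savez(f"f_{n}.npz",p=p,d=d)
    P=C.cloud(d)
    for t in ("driver","syringe","bottle","beaker","marker"):
        r=bot.trace(n,t)
        for x in r[:2]:
            m=x["region"]&(d>0); q=P[m]
            print(n,t,round(x["score"],2),x["box"],m.sum(),q.mean(0).round(3),q[:,2].max().round(3))
        if r: np.save(f"m_{n}_{t}.npy",r[0]["region"])
C=Cam("top")
for t,uv,z in (("cradle",(269.7,188.6),.035),("slit",(261.6,186.5),.049),("pusher",(235.5,193.9),.045),("pointer",(236,212),.024),("wheel",(187.8,204.9),.098),("handle",(190.1,215.1),.121)):
    print(t,C.plane(uv,z).round(4))
C=Cam("scene")
for t,uv,z in (("cradle",(292.7,209.2),.035),("slit",(282.1,204),.049),("pusher",(258.8,197.9),.045),("pointer",(250.2,209.8),.024),("wheel",(225,180.4),.098),("handle",(211.3,172.4),.121)):
    print(t,C.plane(uv,z).round(4))
E
```

```text
top driver 0.81 [177.5, 166.6, 292.8, 227.2] 4204 [ 0.522 -0.003  0.04 ] 0.145
top syringe 0.62 [312.7, 190.2, 335.9, 227.0] 173 [ 0.496 -0.294  0.011] 0.026
top bottle 0.84 [391.0, 168.2, 412.0, 189.5] 360 [ 0.597 -0.519  0.088] 0.118
top beaker 0.59 [285.8, 247.6, 297.5, 262.1] 179 [ 0.346 -0.185  0.016] 0.062
scene driver 0.87 [202.5, 165.7, 318.9, 230.3] 3508 [ 0.501 -0.001  0.04 ] 0.145
scene syringe 0.69 [326.9, 223.5, 338.5, 259.0] 203 [ 0.487 -0.297  0.013] 0.022
scene bottle 0.78 [421.3, 215.7, 438.8, 260.1] 276 [ 0.566 -0.543  0.075] 0.331
scene beaker 0.59 [259.5, 232.8, 282.0, 261.2] 382 [ 0.34  -0.186  0.035] 0.06
cradle [[ 0.5528 -0.1138  0.035 ]]
slit [[ 0.5573 -0.0881  0.049 ]]
pusher [[ 0.5317 -0.0056  0.045 ]]
pointer [[ 0.4752 -0.0074  0.024 ]]
wheel [[0.4887 0.1349 0.098 ]]
handle [[0.4565 0.1225 0.121 ]]
cradle [[ 0.5372 -0.1178  0.035 ]]
slit [[ 0.5242 -0.0866  0.049 ]]
pusher [[0.518 0.002 0.045]]
pointer [[ 0.4708 -0.0011  0.024 ]]
wheel [[0.4698 0.0992 0.098 ]]
handle [[0.4528 0.1405 0.121 ]]
```

```bash
cat > fit.py <<'E'
from h import *
from scipy.optimize import minimize, differential_evolution
S=8
def fillsil(C,hulls,u0,v0,w,h):
    im=np.zeros((h*S,w*S),np.uint8)
    for P in hulls:
        q=(C.proj(P)-[u0,v0]+0.5)*S-0.5
        hull=cv2.convexHull(q.astype(np.float32))
        cv2.fillConvexPoly(im,np.round(hull*16).astype(np.int32),255,cv2.LINE_8,4)
    return cv2.resize(im,(w,h),interpolation=cv2.INTER_AREA)/255.
def box(x0,x1,y0,y1,z0,z1): return np.array([[x,y,z] for x in(x0,x1) for y in(y0,y1) for z in(z0,z1)])
def cyl(cx,cy,r,z0,z1):
    a=np.linspace(0,2*np.pi,40,False); return np.concatenate([np.c_[cx+r*np.cos(a),cy+r*np.sin(a),0*a+z] for z in(z0,z1)])
def blueness(p): p=p.astype(float); return p[...,2]-p[...,0]
E
cat > d.py <<'E'
from fit import *
for n,win in(("top",(165,155,145,85)),("scene",(195,150,135,90))):
    C=Cam(n); p=np.load(f"f_{n}.npz")["p"]; u0,v0,w,h=win
    c=p[v0:v0+h,u0:u0+w].astype(float); b=blueness(c); g=c.mean(-1)
    print(n,"blue levels",np.percentile(b,[5,50,90,95,99]).round())
    bl=(b>0.5*np.percentile(b,97))
    # restrict blue to foam region: nothing else blue in window
    foam=np.clip(b/np.percentile(b,96),0,1)
    # silhouette: brightness above black
    mm=np.load(f"m_{n}_driver.npy"); md=cv2.dilate(mm.astype(np.uint8),np.ones((9,9)))[v0:v0+h,u0:u0+w]
    def hulls(x,wy):
        fb=[box(-.048,.048,-.115-.066,-.115-.022,.018,.049),box(-.048,.048,-.115+.0205,-.115+.048,.018,.049)]
        return [D2W(q,x) for q in fb],[D2W(q,x) for q in [box(-.06,.06,-.1825,.1825,0,.018),cyl(0,wy,.05,.088,.1),box(-.04,.04,wy-.04,wy+.04,.018,.088)]]
    nb=np.median(g[(md==0)&(g<60)]); 
    sil=((g-nb)>25).astype(float)
    if n=="top":
        def cost(v):
            f,s=hulls(v[:3],v[3])
            r=fillsil(C,s+f,u0,v0,w,h)
            return (((r-sil)**2)*(md>0)).sum()
        best=None
        for s0 in([.525,-.0,.2],[.52,-.01,.17]):
          for sg in(1,-1):
            x0=[*s0[:2],sg*s0[2],.14]
            r=minimize(cost,x0,method="Nelder-Mead",options=dict(initial_simplex=np.array([x0]+[np.array(x0)+np.eye(4)[i]*[.01,.01,.05,.01][i] for i in range(4)]),xatol=1e-5,fatol=1e-3,maxiter=600))
            print(n,r.x.round(4),r.fun)
            if best is None or r.fun<best.fun: best=r
    else:
        def cost(v):
            f,s=hulls(v[:3],best.x[3]); r=fillsil(C,s+f,u0,v0,w,h); return (((r-sil)**2)*(md>0)).sum()
        x0=list(best.x[:3])
        r=minimize(cost,x0,method="Nelder-Mead",options=dict(initial_simplex=np.array([x0]+[np.array(x0)+np.eye(3)[i]*[.006,.006,.03][i] for i in range(3)]),xatol=1e-5,fatol=1e-3,maxiter=600))
        print(n,r.x.round(4),r.fun)
    big=cv2.resize(p[v0:v0+h,u0:u0+w,::-1],None,fx=5,fy=5,interpolation=cv2.INTER_CUBIC)
    f,s=hulls((r if n=="scene" else best).x[:3],best.x[3])
    for q in f+s: cv2.polylines(big,[np.round((cv2.convexHull((C.proj(q)-[u0,v0]+.5).astype(np.float32))*5-.5)).astype(int)],True,(0,255,0),1)
    cv2.imwrite(f"pics/fit_{n}.png",big)
E
python3 d.py
```

```text
top blue levels [-1.  1. 18. 89. 95.]
top [ 0.5251 -0.0029  0.2356  0.1254] 199.67778546712802
top [ 0.5251 -0.0027  0.2353  0.0856] 219.65428681276433
top [ 0.5252 -0.0028  0.2345  0.1248] 200.32981161091888
top [ 0.525  -0.0025  0.236   0.0907] 219.7925105728566
scene blue levels [-11.  -2.  27.  72.  87.]
scene [0.5283 0.0069 0.2309] 661.1410073048828
```

View pics/fit_top.png

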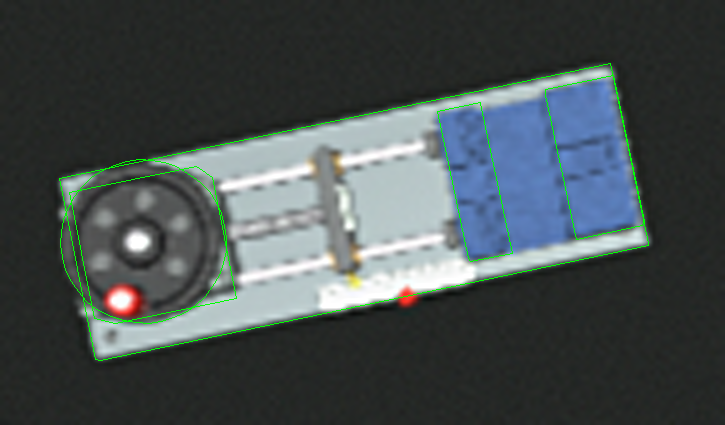

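View pics/fit_scene.png

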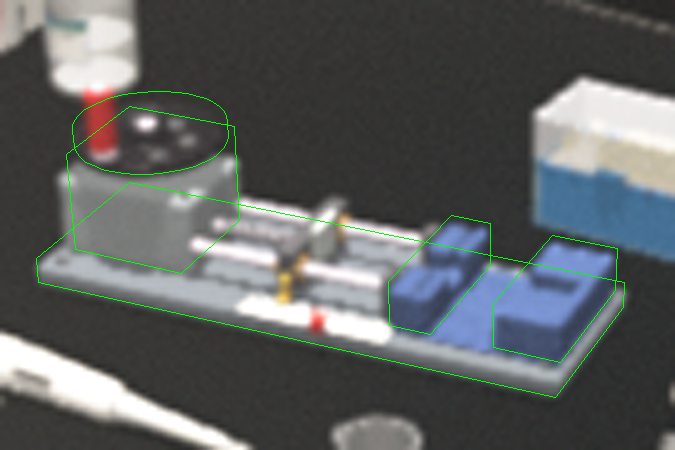

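Run:
```python
from h import *
s=bot.observe(); T=s["position"]; R=Ro.from_euler("xyz",s["tool_rot"]).as_matrix()
for n in("top","scene"):
    C=Cam(n); z=np.load(f"f_{n}.npz"); p,d=z["p"],z["d"]
    P=C.cloud(d)
    # table heights in several patches
    for x,y in((.40,-.30),(.45,-.40),(.65,-.2),(.40,.0),(.6,-.35),(.5,-.22)):
        u,v=C.proj([x,y,0])[0]; u,v=int(round(u)),int(round(v)); q=P[v-2:v+3,u-2:u+3].reshape(-1,3); print(n,(x,y),(u,v),np.median(q,0).round(4), p[v,u])
    pts=[T+R@np.array([0,sy*.0425,-.0]) for sy in(-1,1)]+[T]
    print(C.proj(pts).round(1))
    u,v=C.proj(T)[0].astype(int)
    a=p[max(0,v-50):v+50,max(0,u-60):u+60,::-1].copy()
    big=cv2.resize(a,None,fx=5,fy=5,interpolation=cv2.INTER_CUBIC)
    for q in C.proj(pts): cv2.circle(big,tuple(int(round(t)) for t in ((q-[max(0,u-60),max(0,v-50)]+.5)*5)),3,(0,255,0),-1)
    cv2.imwrite(f"pics/grip_{n}.png",big)
```

```text
top (0.4, -0.3) (326, 238) [ 4.000e-01 -3.012e-01  3.000e-04] [39 41 39]
top (0.45, -0.4) (357, 224) [ 0.4484 -0.4024 -0.0019] [37 41 37]
top (0.65, -0.2) (297, 161) [ 0.6508 -0.2002 -0.002 ] [37 39 36]
top (0.4, 0.0) (234, 235) [ 0.4013 -0.0006 -0.002 ] [37 39 38]
top (0.6, -0.35) (342, 177) [ 0.6011 -0.3493 -0.0015] [38 38 36]
top (0.5, -0.22) (302, 207) [ 0.499  -0.2207 -0.0013] [40 42 40]
[[424.3 323.2]
 [453.7 315. ]
 [439.  319.1]]
scene (0.4, -0.3) (317, 260) [ 0.3992 -0.301  -0.0006] [46 47 45]
scene (0.45, -0.4) (358, 264) [ 0.4484 -0.3998 -0.0005] [43 42 41]
scene (0.65, -0.2) (334, 212) [ 0.651  -0.1997  0.0007] [45 47 46]
scene (0.4, 0.0) (235, 226) [3.981e-01 6.000e-04 2.000e-04] [57 56 55]
scene (0.6, -0.35) (368, 234) [ 0.156  -0.5615  0.3055] [44 44 44]
scene (0.5, -0.22) (313, 235) [ 4.954e-01 -2.204e-01  4.000e-04] [44 46 45]
[[366.3 263.6]
 [412.1 272.7]
 [388.9 268.1]]
```

View pics/grip_top.png

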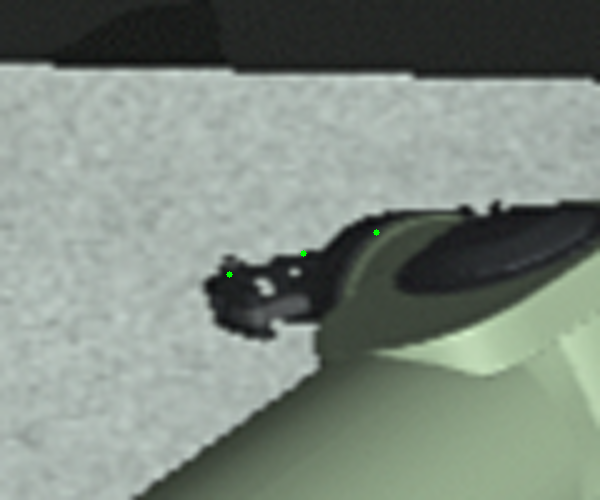

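View pics/grip_scene.png

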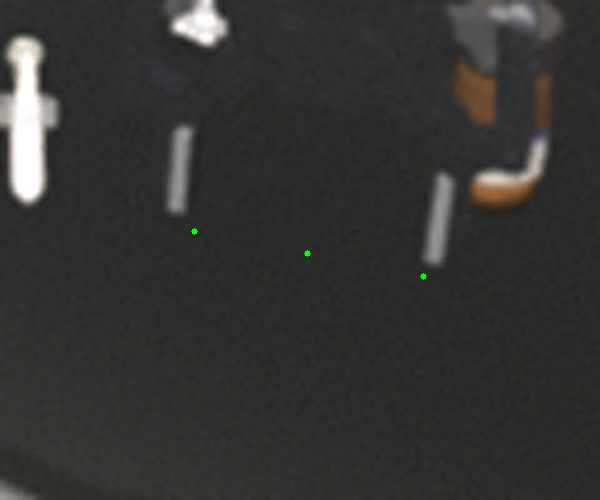

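```bash
cat > d2.py <<'E'
from fit import *
import sys
def run(n,win,x0,use):
    C=Cam(n); p=np.load(f"f_{n}.npz")["p"]; u0,v0,w,h=win
    c=p[v0:v0+h,u0:u0+w].astype(float); b=blueness(c)
    mm=np.load(f"m_{n}_driver.npy"); md=cv2.dilate(mm.astype(np.uint8),np.ones((7,7)))[v0:v0+h,u0:u0+w]>0
    g=c.mean(-1); nb=np.median(g[g<60])
    # plate near/side edges: only pixels whose plate-fit distance is local to selected edges
    E=[((-.06,-.16),(-.06,.16)),((-.045,-.1825),(.05,-.1825))]
    if n=="top": E+=[((.06,-.16),(.06,.1))]
    W=np.zeros((h,w),np.uint8)
    for a,bb in E:
        q=C.proj(D2W([[*a,.009],[*bb,.009]],x0))-[u0,v0]; cv2.line(W,tuple(q[0].round().astype(int)),tuple(q[1].round().astype(int)),1,9)
    # foam
    fl=30
    if n=="top": full=np.median(g[(g>120)]); 
    sil=((g-nb)>25).astype(float); bs=np.clip((b-10)/40.,0,1); bs=(b>35).astype(float)
    def hulls(x):
        f=[box(-.048,.048,-.115-.066,-.115-.022,.018,.049),box(-.048,.048,-.115+.0205,-.115+.048,.018,.049),box(-.048,.048,-.115-.066,-.115+.048,.018,.021)]
        return [D2W(q,x) for q in f],[D2W(box(-.06,.06,-.1825,.1825,0,.018),x)]
    def cost(v):
        f,s=hulls(v); t=0
        if "p" in use: t+=(np.abs(fillsil(C,s,u0,v0,w,h)-sil)*(W>0)).sum()
        if "f" in use: t+=(np.abs(fillsil(C,f,u0,v0,w,h)-bs)*md).sum()
        return t
    r=minimize(cost,x0,method="Nelder-Mead",options=dict(initial_simplex=np.array([x0]+[np.array(x0)+np.eye(3)[i]*[.006,.006,.03][i] for i in range(3)]),xatol=1e-5,fatol=1e-3,maxiter=600))
    print(n,use,r.x.round(4),round(r.fun,1),"cradle",D2W([[0,-.115,.035]],r.x).round(4)[0])
    return r.x,C,p,hulls,win
for n,win in(("top",(165,155,145,85)),("scene",(195,150,129,90))):
    for use in("p","f","pf"):
        x,C,p,hulls,_=run(n,win,[.5255,.0,.235],use)
    u0,v0,w,h=win
    big=cv2.resize(p[v0:v0+h,u0:u0+w,::-1],None,fx=5,fy=5,interpolation=cv2.INTER_CUBIC)
    f,s=hulls(x)
    for q in f+s: cv2.polylines(big,[np.round((cv2.convexHull((C.proj(q)-[u0,v0]+.5).astype(np.float32))*5-.5)).astype(int)],True,(0,255,0),1)
    cv2.imwrite(f"pics/fit2_{n}.png",big)
E
python3 d2.py
```

```text
top p [ 0.5253 -0.0034  0.2364] 81.8 cradle [ 0.5522 -0.1152  0.035 ]
top f [ 0.524  -0.0006  0.2392] 47.7 cradle [ 0.5512 -0.1123  0.035 ]
top pf [ 0.5248 -0.0015  0.2361] 152.0 cradle [ 0.5517 -0.1133  0.035 ]
scene p [0.5286 0.007  0.2361] 46.2 cradle [ 0.5554 -0.1048  0.035 ]
scene f [5.133e-01 5.000e-04 3.016e-01] 175.7 cradle [ 0.5475 -0.1093  0.035 ]
scene pf [0.5275 0.0065 0.222 ] 274.7 cradle [ 0.5529 -0.1056  0.035 ]
```

```bash
cat > s.py <<'E'
from fit import *
win={"top":(300,180,50,60),"scene":(315,215,35,55)}
def fitsy(n,frame,x0,zoff=0.0,verbose=True,thr=None):
    C=Cam(n); p=frame["p"]; u0,v0,w,h=win[n]; c=p[v0:v0+h,u0:u0+w].astype(float); g=c.mean(-1); nb=np.median(g)
    full=np.percentile(g,98); cov=np.clip((g-nb)/(0.85*(full-nb)),0,1); cov=(g-nb>0.45*(full-nb)).astype(float)
    def hulls(v):
        x,y,yaw,pl=v
        def ycyl(r,y0,y1): 
            a=np.linspace(0,2*np.pi,24,False); return np.concatenate([np.c_[r*np.cos(a),0*a+yy,.010+r*np.sin(a)] for yy in(y0,y1)])
        P=[ycyl(.003,-.054,-.042),ycyl(.008,-.042,.030),box(-.017,.017,.029,.031,0,.02),ycyl(.005,.03,.052+pl),ycyl(.0095,.052+pl,.054+pl)]
        return [D2W(q,(x,y,yaw))+[0,0,zoff] for q in P]
    def cost(v): return np.abs(fillsil(C,hulls(v),u0,v0,w,h)-cov).sum()+ (1e5*max(0,abs(v[3]-.04)-.004))
    x0=list(x0); dl=[.006,.006,.06,.003]
    r=minimize(cost,x0,method="Nelder-Mead",options=dict(initial_simplex=np.array([x0]+[np.array(x0)+np.eye(4)[i]*dl[i] for i in range(4)]),xatol=1e-5,fatol=1e-3,maxiter=800))
    if verbose: print(n,r.x.round(4),round(r.fun,1),cov.sum())
    big=cv2.resize(p[v0:v0+h,u0:u0+w,::-1],None,fx=9,fy=9,interpolation=cv2.INTER_CUBIC)
    for q in hulls(r.x): cv2.polylines(big,[np.round((cv2.convexHull((C.proj(q)-[u0,v0]+.5).astype(np.float32))*9-.5)).astype(int)],True,(0,255,0),1)
    return r.x,big
if __name__=="__main__":
    im=[]
    for n in("top","scene"):
        x,b=fitsy(n,np.load(f"f_{n}.npz"),[.49,-.296,.55,.04]); 
        x,b=fitsy(n,np.load(f"f_{n}.npz"),x); im.append(cv2.resize(b,(400,500) if n=="top" else (330,500)))
    cv2.imwrite("pics/sy.png",np.hstack(im))
E
python3 s.py
```

```text
top [ 0.4898 -0.264   0.0243  0.0366] 289.5 199.0
top [ 0.4898 -0.264   0.0243  0.0366] 289.5 199.0
scene [ 0.481  -0.2642  0.5283  0.0424] 244.4 218.0
scene [ 0.4809 -0.2653  0.5622  0.0424] 244.4 218.0
```

View pics/sy.png

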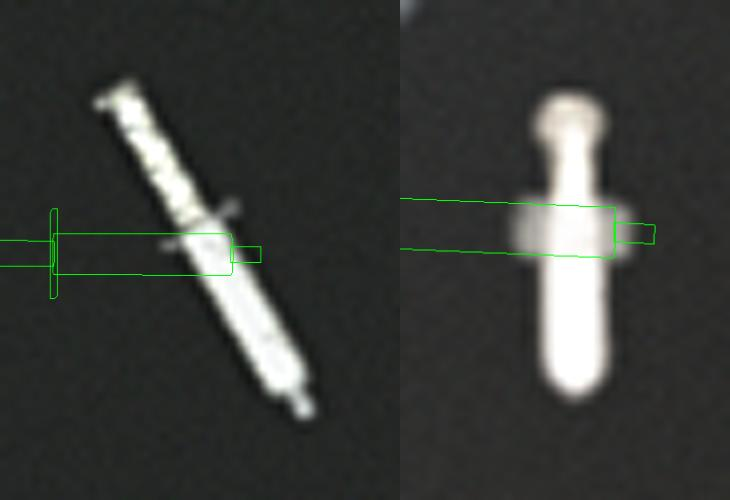

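View pics/fit2_scene.png

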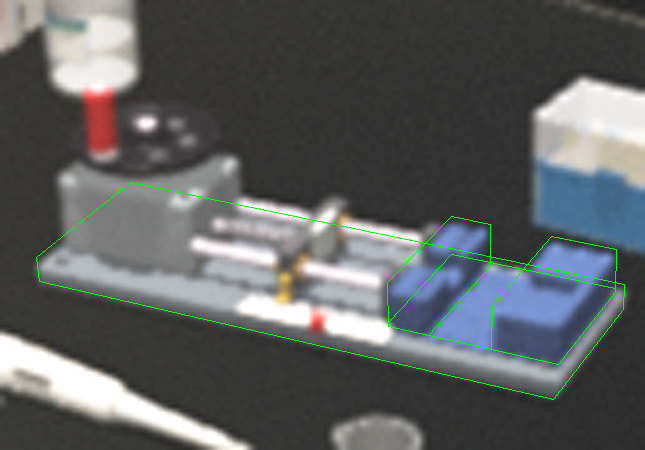

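View pics/fit2_top.png

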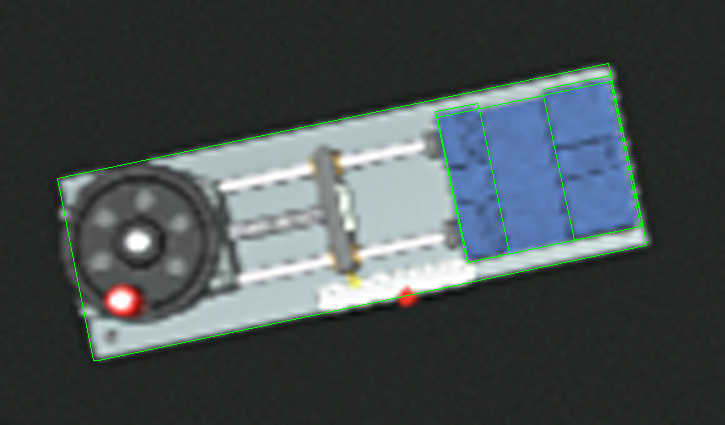

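```bash
sed -i 's/\[.49,-.296,.55,.04\]/[.485,-.30,-1.03,.04]/' s.py; python3 s.py
```

```text
top [ 0.4771 -0.3079 -0.9968  0.0361] 36.9 199.0
top [ 0.4754 -0.3091 -0.994   0.0386] 34.7 199.0
scene [ 0.4708 -0.306  -1.0031  0.0402] 39.1 218.0
scene [ 0.4708 -0.306  -1.0031  0.0402] 39.1 218.0
```

View pics/sy.png

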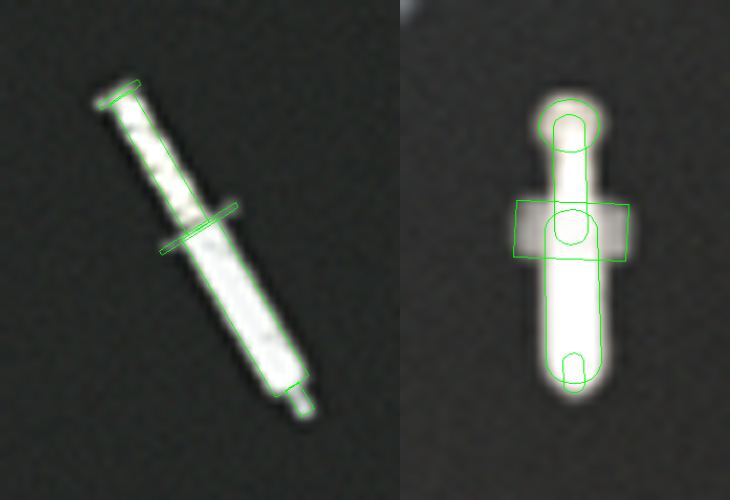

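```bash
cat > go.py <<'E'
import sys,math
from h import *
def go(x,y,z,yaw=None):
    s=bot.observe(); p=s["position"]; yw=s["tool_rot"][2]; d=np.array([x,y,z])-p
    R=Ro.from_euler("xyz",s["tool_rot"]).as_matrix(); t=R.T@d*1000
    dy=0 if yaw is None else (yaw-yw+math.pi)%(2*math.pi)-math.pi
    print("t %.2f pos %s yaw %.3f rot %s | tool d mm %s rz %.3f | F %s M %s w %.4f q7 %.2f"%(s["clock"],p.round(4),yw,s["tool_rot"].round(3),t.round(1),-dy,s["force"].round(1),s["moment"].round(2),s["grip_width"],s["qpos"][6]))
if __name__=="__main__": go(*[float(a) for a in sys.argv[1:]])
E
R='{"dx":36,"dy":-19}'; echo skip
python3 -m inch '[{"dx":36,"dy":-19},{"dx":36,"dy":-19},{"dx":36,"dy":-19},{"dx":36,"dy":-19},{"dx":36,"dy":-19},{"dx":36,"dy":-19},{"dx":36,"dy":-19},{"dx":36,"dy":-19},{"dx":36,"dy":-19},{"dx":36,"dy":-19}]'
python3 go.py .4765 -.308 .1 .576
```

```text
skip
t 1.90 pos [ 0.1828 -0.5976  0.2313] yaw 0.297 rot [-3.142  0.     0.297] | tool d mm [ 365.6 -191.1  131.3] rz -0.279 | F [-0.5 -0.5 -0.1] M [ 0.03 -0.   -0.  ] w 0.0852 q7 -0.11schema error: expected keys dx, dy, dz, rx, ry, rz, hand
```

```bash
python3 -m inch '[{"dx":36,"dy":-19,"dz":0,"rx":0,"ry":0,"rz":0,"hand":-1},{"dx":36,"dy":-19,"dz":0,"rx":0,"ry":0,"rz":0,"hand":-1},{"dx":36,"dy":-19,"dz":0,"rx":0,"ry":0,"rz":0,"hand":-1},{"dx":36,"dy":-19,"dz":0,"rx":0,"ry":0,"rz":0,"hand":-1},{"dx":36,"dy":-19,"dz":0,"rx":0,"ry":0,"rz":0,"hand":-1},{"dx":36,"dy":-19,"dz":0,"rx":0,"ry":0,"rz":0,"hand":-1},{"dx":36,"dy":-19,"dz":0,"rx":0,"ry":0,"rz":0,"hand":-1},{"dx":36,"dy":-19,"dz":0,"rx":0,"ry":0,"rz":0,"hand":-1},{"dx":36,"dy":-19,"dz":0,"rx":0,"ry":0,"rz":0,"hand":-1},{"dx":36,"dy":-19,"dz":0,"rx":0,"ry":0,"rz":0,"hand":-1}]'
python3 go.py .4765 -.308 .1 .576
```

```text
clock: 2.9
position: [0.4725, -0.3094, 0.2315]
tool_rot: [3.141, -0.0, 0.297]
force: [0.6, -1.3, 0.5]
grip_width: 0.0853
t 2.90 pos [ 0.4725 -0.3094  0.2315] yaw 0.297 rot [ 3.141 -0.     0.297] | tool d mm [  4.2  -0.2 131.5] rz -0.279 | F [ 0.6 -1.3  0.5] M [-0.05 -0.06 -0.05] w 0.0853 q7 -0.86
```

```bash
python3 -m inch '[{"dx":4,"dy":0,"dz":35,"rx":0,"ry":0,"rz":-0.14,"hand":-1},{"dx":0,"dy":0,"dz":35,"rx":0,"ry":0,"rz":-0.14,"hand":-1},{"dx":0,"dy":0,"dz":35,"rx":0,"ry":0,"rz":0,"hand":-1},{"dx":0,"dy":0,"dz":35,"rx":0,"ry":0,"rz":0,"hand":-1},{"dx":0,"dy":0,"dz":30,"rx":0,"ry":0,"rz":0,"hand":-1},{"dx":0,"dy":0,"dz":0,"rx":0,"ry":0,"rz":0,"hand":-1}]'
cat > look.py <<'E'
import sys
from h import *
def look(tag,crops):
    for n,(u0,v0,w,h,k) in crops.items():
        p,d=bot.grab_frame(n); np.savez(f"f_{n}_{tag}.npz",p=p,d=d)
        cv2.imwrite(f"pics/{n}_{tag}.png",cv2.resize(p[v0:v0+h,u0:u0+w,::-1],None,fx=k,fy=k,interpolation=cv2.INTER_CUBIC))
if __name__=="__main__":
    look(sys.argv[1],eval(sys.argv[2]))
E
python3 look.py a '{"scene":(270,180,120,100,6),"top":(270,170,120,90,6)}'
python3 go.py .4765 -.308 .003 .576
```

```text
clock: 3.5
position: [0.4735, -0.3084, 0.0581]
tool_rot: [-3.137, 0.002, 0.577]
force: [-0.0, -0.2, 0.4]
grip_width: 0.0856
t 3.60 pos [ 0.4755 -0.3095  0.0618] yaw 0.577 rot [-3.141  0.     0.577] | tool d mm [ 1.7 -0.7 58.8] rz 0.001 | F [1.5 0.6 0.6] M [0.01 0.01 0.02] w 0.0854 q7 -0.68
```

View pics/scene_a.png

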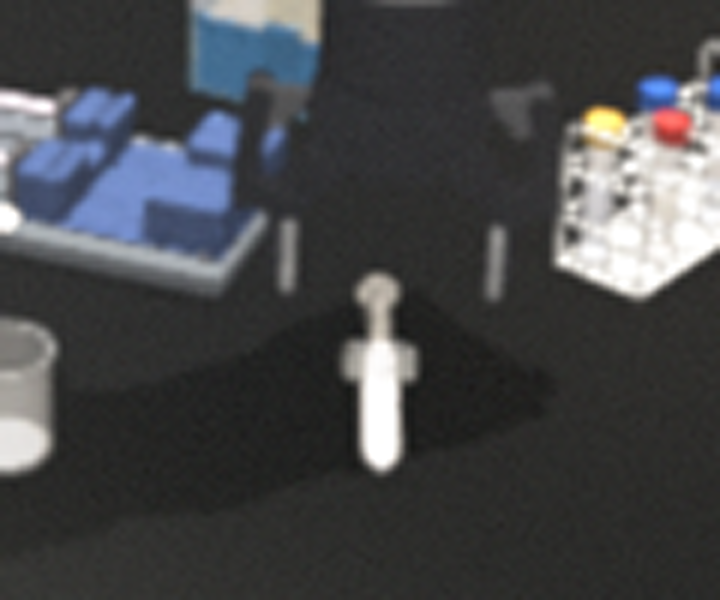

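View pics/top_a.png

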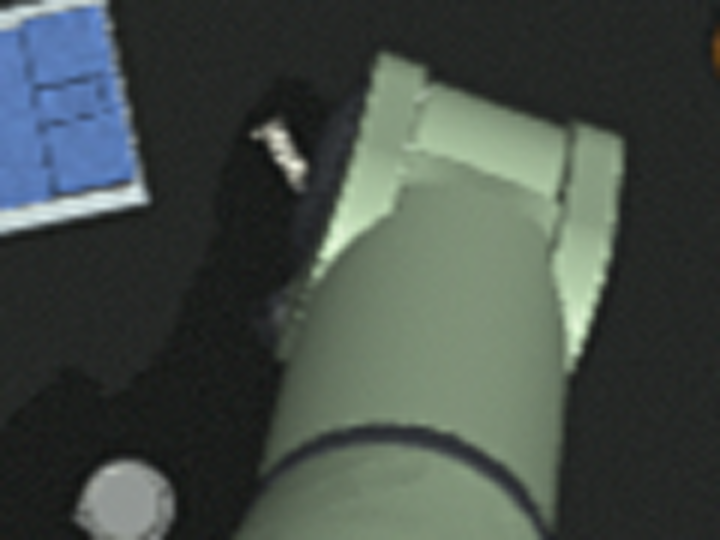

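Run:
```python
from h import *
C=Cam("scene"); s=bot.observe(); T=s["position"]; R=Ro.from_euler("xyz",s["tool_rot"]).as_matrix()
f=lambda q:((C.proj(q)-[270,180]+.5)*6-.5).round(0).tolist()
for z in(-.013,0):
  print(z,f([T+R@np.array([x,sy*.0427,z]) for sy in(1,-1) for x in(-.011,.011)]))
print(f([T+R@np.array([0,0,z]) for z in (-.013,0,.04,.06)]))
from s import *
print(f(D2W([[0,-.054,.01],[0,0,.01],[0,.03,.01],[0,.0925,.01]],(.4765,-.308,-.995))))
```

```text
-0.013 [[492.0, 293.0], [489.0, 268.0], [304.0, 287.0], [304.0, 262.0]]
0 [[490.0, 317.0], [488.0, 292.0], [303.0, 311.0], [303.0, 286.0]]
[[397.0, 277.0], [396.0, 301.0], [392.0, 374.0], [390.0, 409.0]]
[[392.0, 459.0], [389.0, 393.0], [388.0, 358.0], [385.0, 290.0]]
```

```bash
python3 -m inch '[{"dx":2,"dy":-1,"dz":20,"rx":0,"ry":0,"rz":0,"hand":-1},{"dx":0,"dy":0,"dz":20,"rx":0,"ry":0,"rz":0,"hand":-0.5},{"dx":0,"dy":0,"dz":14,"rx":0,"ry":0,"rz":0,"hand":0},{"dx":0,"dy":0,"dz":4,"rx":0,"ry":0,"rz":0,"hand":0.2},{"dx":0,"dy":0,"dz":0,"rx":0,"ry":0,"rz":0,"hand":1},{"dx":0,"dy":0,"dz":0,"rx":0,"ry":0,"rz":0,"hand":1},{"dx":0,"dy":0,"dz":0,"rx":0,"ry":0,"rz":0,"hand":1},{"dx":0,"dy":0,"dz":0,"rx":0,"ry":0,"rz":0,"hand":1}]' 40
python3 go.py .4765 -.308 .003 .576
```

```text
clock: 4.4
position: [0.4769, -0.3079, 0.0042]
tool_rot: [3.14, -0.001, 0.577]
force: [-0.6, 0.7, 9.4]
grip_width: 0.0145
t 4.40 pos [ 0.4769 -0.3079  0.0042] yaw 0.577 rot [ 3.14e+00 -1.00e-03  5.77e-01] | tool d mm [-0.4 -0.2  1.2] rz 0.001 | F [-0.6  0.7  9.4] M [ 0.16  0.22 -0.01] w 0.0145 q7 -0.70
```

```bash
python3 -m inch '[{"dx":0,"dy":0,"dz":0,"rx":0,"ry":0,"rz":0,"hand":1},{"dx":0,"dy":0,"dz":-10,"rx":0,"ry":0,"rz":0,"hand":1},{"dx":0,"dy":0,"dz":-30,"rx":0,"ry":0,"rz":0,"hand":1},{"dx":0,"dy":0,"dz":-40,"rx":0,"ry":0,"rz":0,"hand":1},{"dx":0,"dy":0,"dz":-30,"rx":0,"ry":0,"rz":0,"hand":1},{"dx":0,"dy":0,"dz":0,"rx":0,"ry":0,"rz":0,"hand":1}]' 
python3 look.py b '{"scene":(270,160,120,100,6)}'
python3 go.py .552 -.114 .11 1.807
```

```text
clock: 5.0
position: [0.4782, -0.3087, 0.1179]
tool_rot: [3.136, -0.003, 0.576]
force: [1.0, -0.0, -0.4]
grip_width: 0.0145
t 5.05 pos [ 0.4773 -0.3083  0.1158] yaw 0.576 rot [ 3.138e+00 -2.000e-03  5.760e-01] | tool d mm [ 168.5 -122.2    5.7] rz -1.231 | F [-0.2  0.2 -1.7] M [-0.02  0.01 -0.02] w 0.0148 q7 -0.66
```

View pics/scene_b.png

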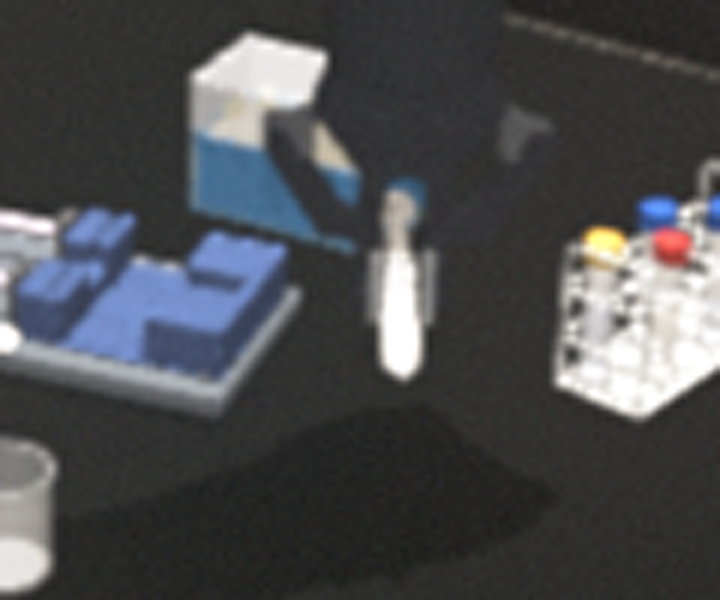

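```bash
python3 -m inch '[{"dx":33.7,"dy":-24.4,"dz":0,"rx":0,"ry":0,"rz":0,"hand":1},{"dx":33.7,"dy":-24.4,"dz":0,"rx":0,"ry":0,"rz":0,"hand":1},{"dx":33.7,"dy":-24.4,"dz":0,"rx":0,"ry":0,"rz":0,"hand":1},{"dx":33.7,"dy":-24.4,"dz":0,"rx":0,"ry":0,"rz":0,"hand":1},{"dx":33.7,"dy":-24.4,"dz":0,"rx":0,"ry":0,"rz":0,"hand":1},{"dx":0,"dy":0,"dz":0,"rx":0,"ry":0,"rz":-0.137,"hand":1},{"dx":0,"dy":0,"dz":0,"rx":0,"ry":0,"rz":-0.137,"hand":1},{"dx":0,"dy":0,"dz":0,"rx":0,"ry":0,"rz":-0.137,"hand":1},{"dx":0,"dy":0,"dz":0,"rx":0,"ry":0,"rz":-0.137,"hand":1},{"dx":0,"dy":0,"dz":0,"rx":0,"ry":0,"rz":-0.137,"hand":1}]' 
python3 -m inch '[{"dx":0,"dy":0,"dz":0,"rx":0,"ry":0,"rz":-0.137,"hand":1},{"dx":0,"dy":0,"dz":0,"rx":0,"ry":0,"rz":-0.137,"hand":1},{"dx":0,"dy":0,"dz":0,"rx":0,"ry":0,"rz":-0.137,"hand":1},{"dx":0,"dy":0,"dz":0,"rx":0,"ry":0,"rz":-0.137,"hand":1},{"dx":0,"dy":0,"dz":0,"rx":0,"ry":0,"rz":0,"hand":1}]' 
python3 look.py c '{"scene":(220,130,120,100,6),"top":(200,140,120,90,6)}'
python3 go.py .552 -.114 .06 1.807
```

```text
clock: 6.05
position: [0.5506, -0.1133, 0.1126]
tool_rot: [-3.14, 0.0, 1.268]
force: [0.0, -0.2, -0.0]
grip_width: 0.0145
clock: 6.55
position: [0.5506, -0.1135, 0.1126]
tool_rot: [-3.141, -0.001, 1.812]
force: [-0.9, -0.9, 0.2]
grip_width: 0.0149
t 6.65 pos [ 0.5508 -0.1135  0.1128] yaw 1.805 rot [-3.141e+00 -1.000e-03  1.805e+00] | tool d mm [-0.8  1.1 52.8] rz -0.002 | F [ 0.8  0.7 -0.3] M [-0.03  0.04  0.01] w 0.0145 q7 -0.03
```

View pics/scene_c.png

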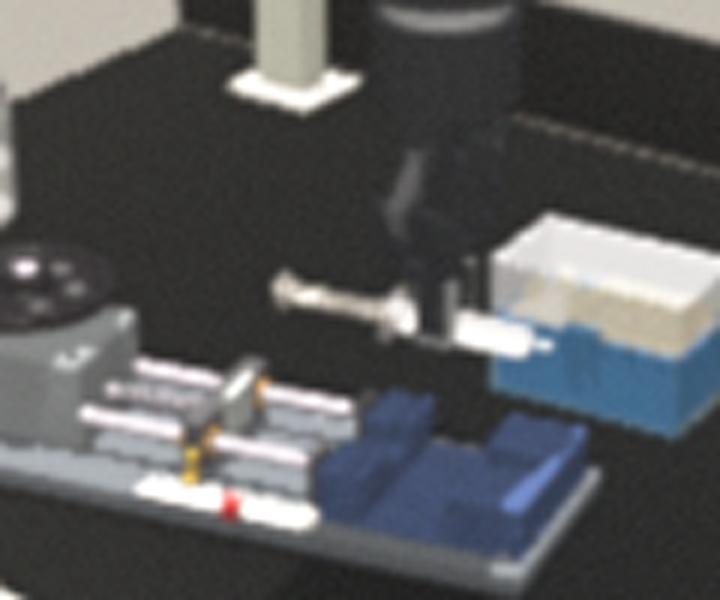

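View pics/top_c.png

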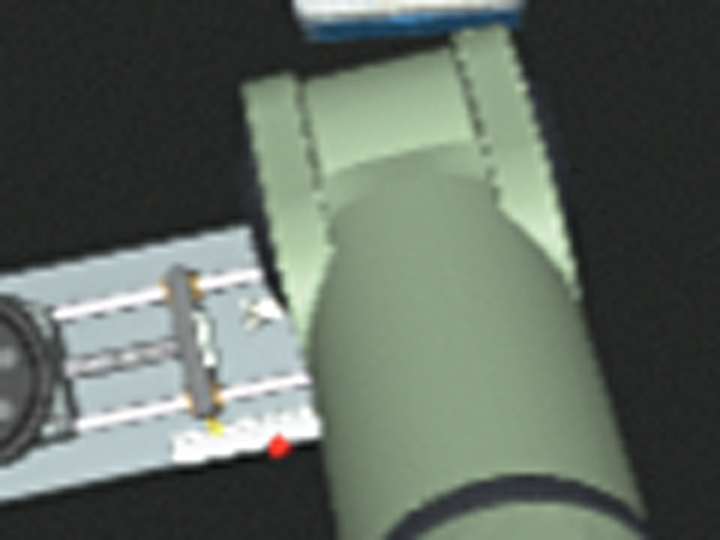

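```bash
python3 -m inch '[{"dx":-1,"dy":1,"dz":15,"rx":0,"ry":0,"rz":0,"hand":1},{"dx":0,"dy":0,"dz":15,"rx":0,"ry":0,"rz":0,"hand":1},{"dx":0,"dy":0,"dz":8,"rx":0,"ry":0,"rz":0,"hand":1},{"dx":0,"dy":0,"dz":0,"rx":0,"ry":0,"rz":0,"hand":1},{"dx":0,"dy":0,"dz":0,"rx":0,"ry":0,"rz":0,"hand":1}]' 
python3 look.py e '{"scene":(230,150,110,90,7),"top":(200,140,120,90,6)}'
python3 go.py .552 -.114 .039 1.807
python3 - <<'E'
from h import *
p=np.load("f_scene_e.npz")["p"]; C=Cam("scene"); s=bot.observe(); T=s["position"]
big=cv2.resize(p[150:240,230:340,::-1],None,fx=7,fy=7,interpolation=cv2.INTER_CUBIC)
f=lambda q:np.round((C.proj(q)-[230,150]+.5)*7-.5).astype(int)
from fit import box
pose=(.5517,-.114+.1118,.236)
for sh,col in((0,(0,255,0)),):
  pc=D2W([[0,0,0]],pose)
  foam=[box(-.048,.048,-.181,-.137,.018,.049),box(-.048,.048,-.0945,-.067,.018,.049)]
  px=.552+.0-.115*np.sin(.236),  # driver origin from cradle
  dp=(.552-.115*np.sin(.236),-.114+.115*np.cos(.236),.236)
  for b in foam: cv2.polylines(big,[cv2.convexHull(f(D2W(b,dp)).astype(np.float32)).astype(int)],True,(0,255,0),1)
  sp=(T[0],T[1],s["tool_rot"][2]-np.pi/2); zo=T[2]-.0042
  for q in([[-.017,.03,0],[.017,.03,0],[.017,.03,.02],[-.017,.03,.02]],[[0,-.054,.01],[0,.094,.01],[0,-.054,.01]]):
    cv2.polylines(big,[f(D2W(q,sp)+[0,0,zo])],True,(0,0,255),1)
cv2.imwrite("pics/ov_e.png",big)
E
```

```text
clock: 7.15
position: [0.5523, -0.114, 0.0751]
tool_rot: [-3.141, -0.0, 1.81]
force: [-0.4, 0.2, -0.6]
grip_width: 0.0143
t 7.25 pos [ 0.5526 -0.1141  0.0757] yaw 1.810 rot [3.141 0.    1.81 ] | tool d mm [ 0.3 -0.6 36.7] rz 0.003 | F [ 0.  -0.  -1.4] M [-0.02 -0.03 -0.02] w 0.0147 q7 -0.06
```

View pics/scene_e.png

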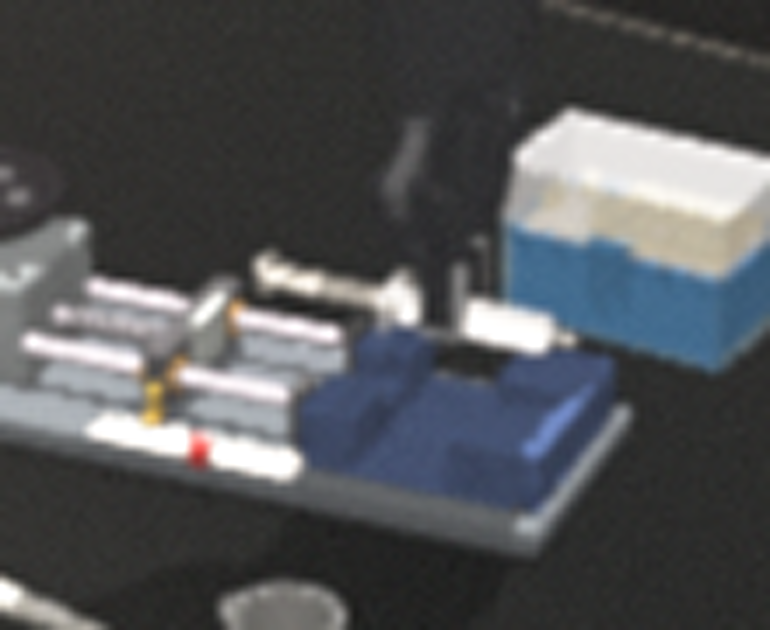

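View pics/ov_e.png

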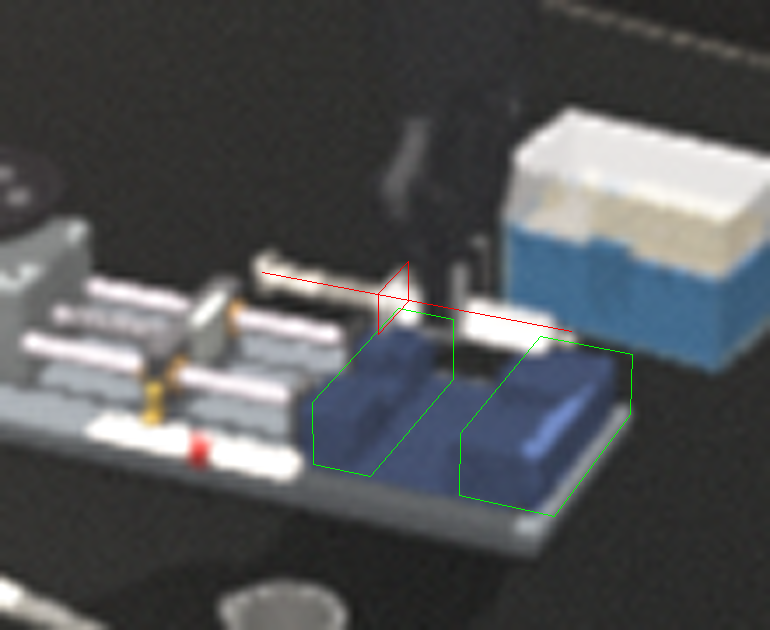

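View pics/top_e.png

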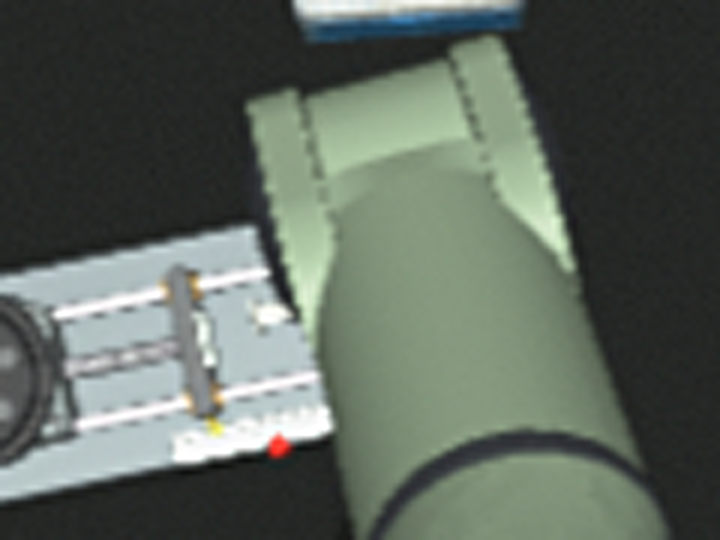

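Run:
```python
from h import *
C=Cam("top");S=Cam("scene")
for t,T,yaw in(("c",(.5508,-.1135,.1128),1.805),("e",(.5526,-.1141,.0757),1.810)):
    a=np.load(f"f_top_{t}.npz")["p"].astype(float)
    sp=(T[0],T[1],yaw-np.pi/2); q=D2W([[0,.0926,.01],[0,.03,.01]],sp)+[0,0,T[2]-.0042]
    print(t,"exp top px",C.proj(q).round(2).tolist())
    b=np.load(f"f_scene_{t}.npz")["p"]
    print("exp scene px",S.proj(q).round(2).tolist())
    cv2.imwrite(f"pics/z_top_{t}.png",cv2.resize(a[182:202,232:256,::-1],None,fx=30,fy=30,interpolation=cv2.INTER_NEAREST))
    u=S.proj(q)[0].astype(int)
b=np.load("f_scene_e.npz")["p"]
cv2.imwrite("pics/z_scene_e.png",cv2.resize(b[180:206,262:316,::-1],None,fx=14,fy=14,interpolation=cv2.INTER_NEAREST))
```

```text
c exp top px [[239.26, 192.58], [259.45, 188.4]]
exp scene px [[266.7, 177.91], [285.2, 181.36]]
e exp top px [[240.43, 193.3], [260.12, 189.12]]
exp scene px [[267.42, 188.45], [285.74, 191.98]][ WARN:0@0.295] global loadsave.cpp:1063 imwrite_ Unsupported depth image for selected encoder is fallbacked to CV_8U.
```

View pics/z_top_e.png

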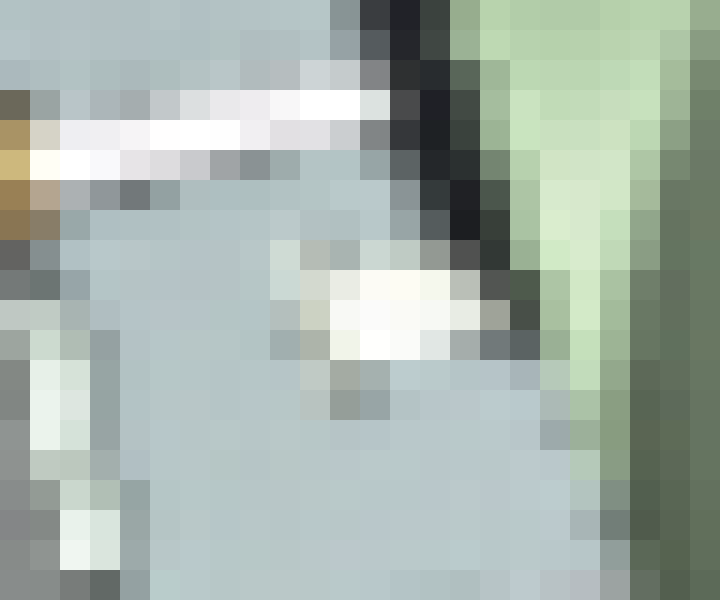

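View pics/z_top_c.png

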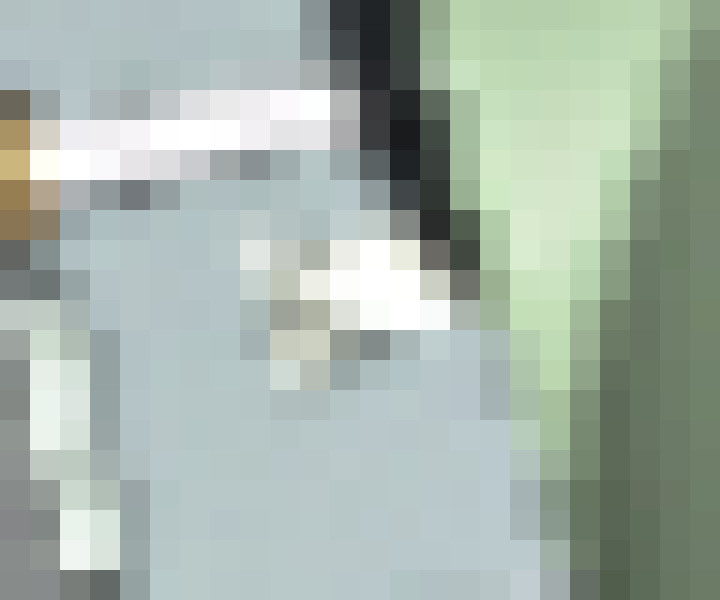

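View pics/z_scene_e.png

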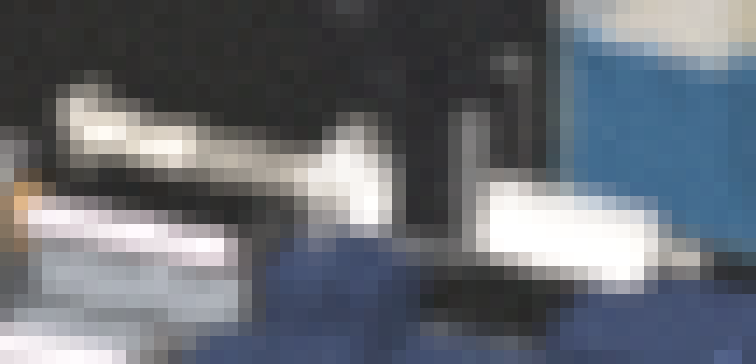

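Run:
```python
from fit import *
C=Cam("top"); fr=np.load("f_top.npz"); p=fr["p"].astype(float)
p0=cv2.imread("pics/top0.png")[:,:,::-1].astype(float); a=(p+p0)/2
u0,v0,w,h=246,164,50,46;K=15
big=cv2.resize(a[v0:v0+h,u0:u0+w,::-1].astype(np.uint8),None,fx=K,fy=K,interpolation=cv2.INTER_CUBIC)
big=np.clip(big.astype(float)*1.3,0,255).astype(np.uint8); raw=big.copy()
cr=(.552,-.114,.236)
f=lambda q:np.round((C.proj(D2W(q,cr))-[u0,v0]+.5)*K-.5).astype(int)
z=.049
def L(q,c=(0,255,0),cl=True): cv2.polylines(big,[f(q)],cl,c,1)
rect=lambda x0,x1,y0,y1,z:[[x0,y0,z],[x1,y0,z],[x1,y1,z],[x0,y1,z]]
L(rect(-.048,.048,-.066,-.022,z));L(rect(-.048,.048,.0205,.048,z))
L(rect(-.0195,.0195,.0275,.0325,z),(0,255,255)); L(rect(-.01075,.01075,-.066,.048,z),(0,0,255)); L(rect(-.06,.06,-.0675,.1,.018),(255,255,255))
cv2.imwrite("pics/foam.png",big); cv2.imwrite("pics/foamraw.png",raw)
```

```text
(no output)
```

View pics/foam.png

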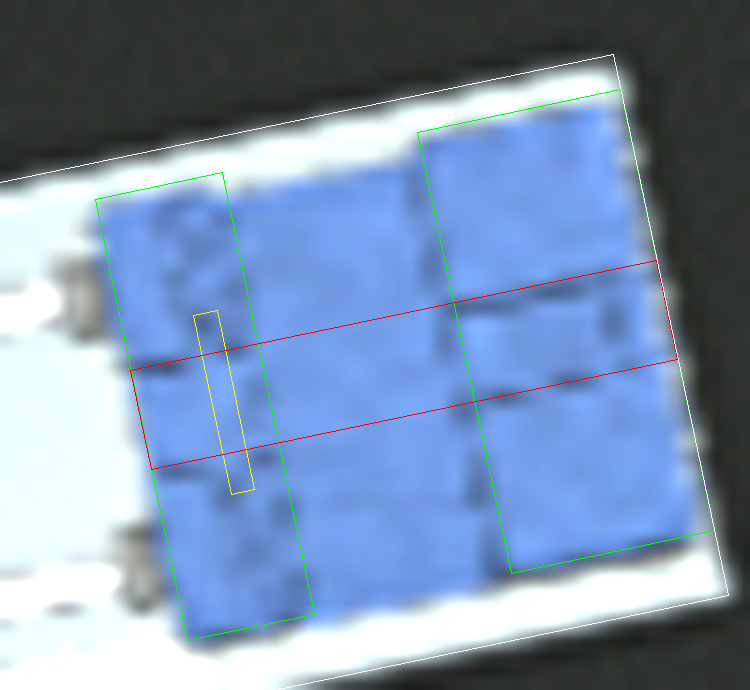

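View pics/foamraw.png

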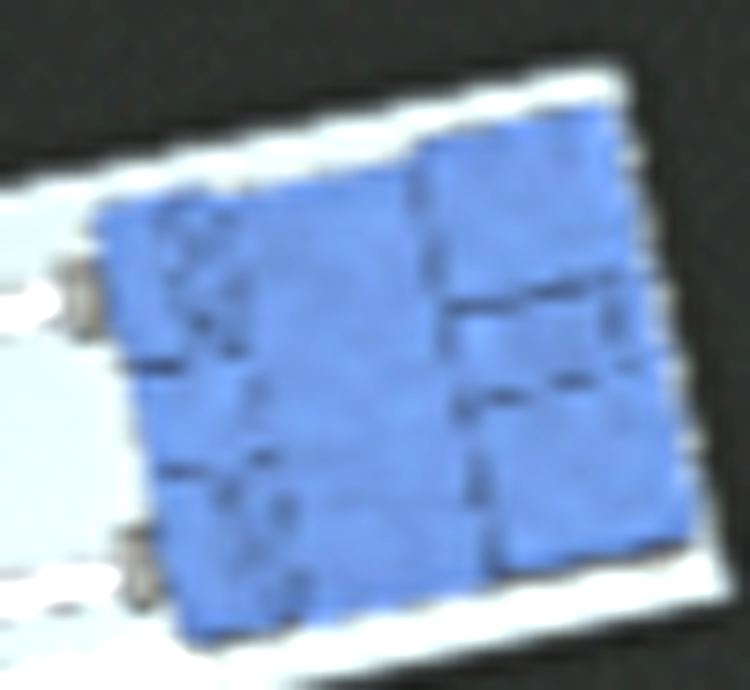

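```bash
python3 -m inch '[{"dx":3.4,"dy":-2.8,"dz":5,"rx":0,"ry":0,"rz":0.003,"hand":1},{"dx":0,"dy":0,"dz":5,"rx":0,"ry":0,"rz":0,"hand":1},{"dx":0,"dy":0,"dz":0,"rx":0,"ry":0,"rz":0,"hand":1},{"dx":0,"dy":0,"dz":0,"rx":0,"ry":0,"rz":0,"hand":1}]' 
python3 look.py g '{"scene":(255,170,70,60,11),"top":(232,175,40,35,18)}'
python3 go.py .5491 -.1115 .039 1.807
python3 - <<'E'
from h import *
C=Cam("top");S=Cam("scene"); s=bot.observe(); T=s["position"]; sp=(T[0],T[1],s["tool_rot"][2]-np.pi/2)
q=D2W([[0,.0926,.01],[0,.03,.01]],sp)+[0,0,T[2]-.0042]
print(C.proj(q).round(2).tolist(),S.proj(q).round(2).tolist())
E
```

```text
clock: 7.65
position: [0.5488, -0.1115, 0.0652]
tool_rot: [-3.141, -0.0, 1.807]
force: [0.7, -0.3, -0.5]
grip_width: 0.0143
t 7.75 pos [ 0.549  -0.1116  0.0654] yaw 1.807 rot [3.141 0.    1.807] | tool d mm [ 0.1  0.2 26.4] rz -0.000 | F [ 0.4  1.  -0.4] M [ 0.05  0.01 -0.06] w 0.0143 q7 -0.08
[[239.82, 194.65], [259.4, 190.56]] [[266.19, 191.53], [284.42, 195.12]]
```

View pics/scene_g.png

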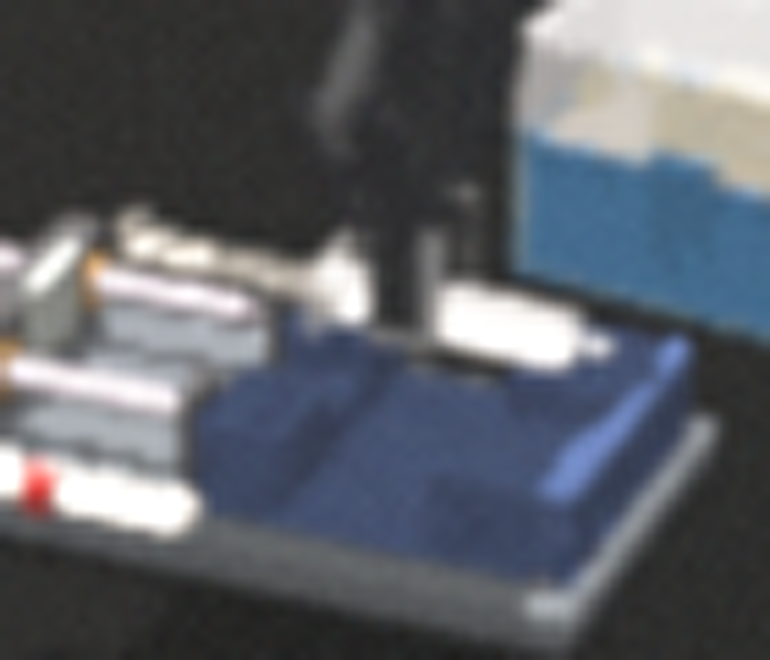

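View pics/top_g.png

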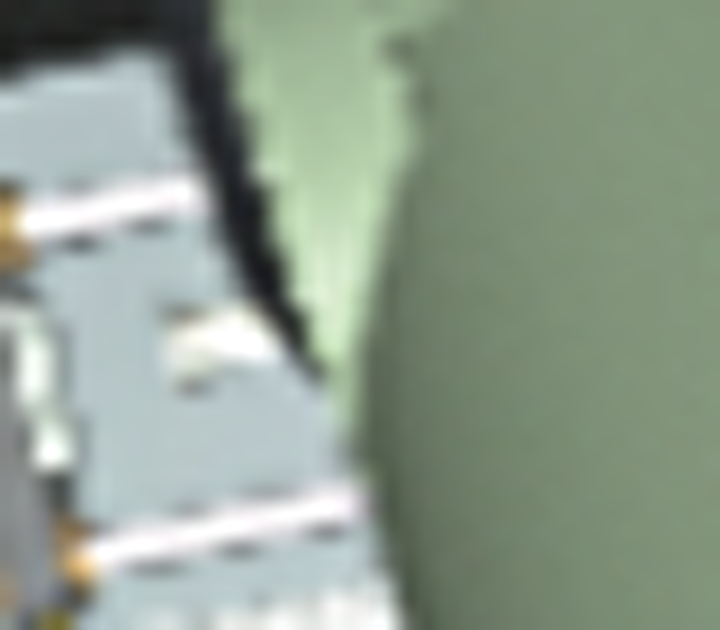

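Run:
```python
from fit import *
S=Cam("scene"); u0,v0,w,h,K=255,170,70,60,11
rect=lambda x0,x1,y0,y1,z:[[x0,y0,z],[x1,y0,z],[x1,y1,z],[x0,y1,z]]
s=bot.observe();T=s["position"]
def draw(img,cr,sy,pix):
    big=cv2.resize(img[v0:v0+h,u0:u0+w,::-1],None,fx=K,fy=K,interpolation=cv2.INTER_CUBIC); big=np.clip(big*1.4,0,255).astype(np.uint8)
    f=lambda q:np.round((S.proj(q)+pix-[u0,v0]+.5)*K-.5).astype(int)
    def L(q,c): cv2.polylines(big,[f(q)],True,c,1)
    for b in(box(-.048,.048,-.066,-.022,.018,.049),box(-.048,.048,.0205,.048,.018,.049)):
        cv2.polylines(big,[cv2.convexHull(f(D2W(b,cr)).astype(np.float32)).astype(int)],True,(0,255,0),1)
    L(D2W(rect(-.048,.048,-.066,-.022,.049),cr),(0,255,0));L(D2W(rect(-.048,.048,.0205,.048,.049),cr),(0,255,0))
    L(D2W(rect(-.0195,.0195,.0275,.0325,.049),cr),(0,255,255))
    L(D2W(rect(-.06,.06,-.0675,.2975,.018),cr),(255,255,255))
    if sy is not None:
        zo=T[2]-.0042
        for q in([[-.017,.03,0],[.017,.03,0],[.017,.03,.02],[-.017,.03,.02]],[[0,-.054,.01],[0,.0926,.01],[0,-.054,.01]]): L(D2W(q,sy)+[0,0,zo],(0,0,255))
    return big
pix=np.array([-1.5,-1.0])
cr=(.5514,-.1128,.236)
cv2.imwrite("pics/o1.png",draw(np.load("f_scene.npz")["p"],cr,None,pix))
cv2.imwrite("pics/o2.png",draw(np.load("f_scene_g.npz")["p"],cr,cr,pix))
```

```text
(no output)
```

View pics/o1.png

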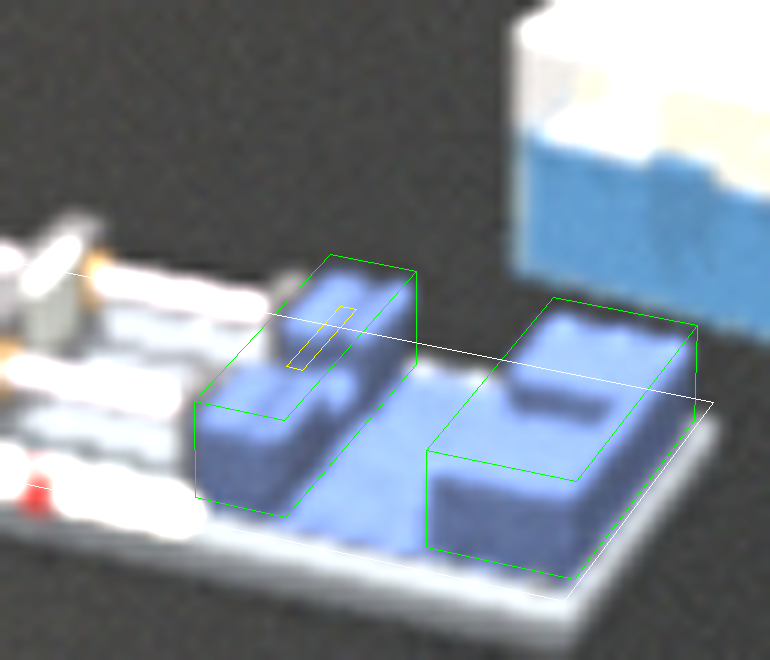

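View pics/o2.png

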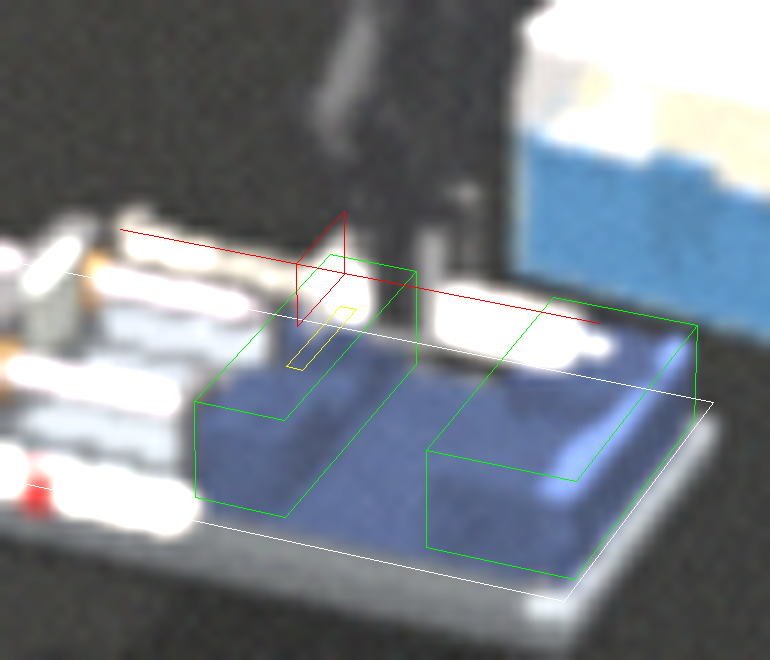

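```bash
python3 -m inch '[{"dx":1.5,"dy":0.2,"dz":6,"rx":0,"ry":0,"rz":0,"hand":1},{"dx":0,"dy":0,"dz":6,"rx":0,"ry":0,"rz":0,"hand":1},{"dx":0,"dy":0,"dz":3,"rx":0,"ry":0,"rz":0,"hand":1},{"dx":0,"dy":0,"dz":2,"rx":0,"ry":0,"rz":0,"hand":1},{"dx":0,"dy":0,"dz":2,"rx":0,"ry":0,"rz":0,"hand":1},{"dx":0,"dy":0,"dz":0,"rx":0,"ry":0,"rz":0,"hand":1}]' 20
python3 go.py .5491 -.1115 .039 1.807
python3 look.py i '{"scene":(255,170,70,60,11)}'
```

```text
clock: 8.35
position: [0.5486, -0.1096, 0.0461]
tool_rot: [-3.142, -0.001, 1.807]
force: [-0.7, 5.2, -0.9]
grip_width: 0.0145
t 8.35 pos [ 0.5486 -0.1096  0.0461] yaw 1.807 rot [-3.142e+00 -1.000e-03  1.807e+00] | tool d mm [-2.   0.   7.1] rz 0.000 | F [-0.7  5.2 -0.9] M [ 1.18  0.22 -0.05] w 0.0145 q7 -0.10
```

View pics/scene_i.png

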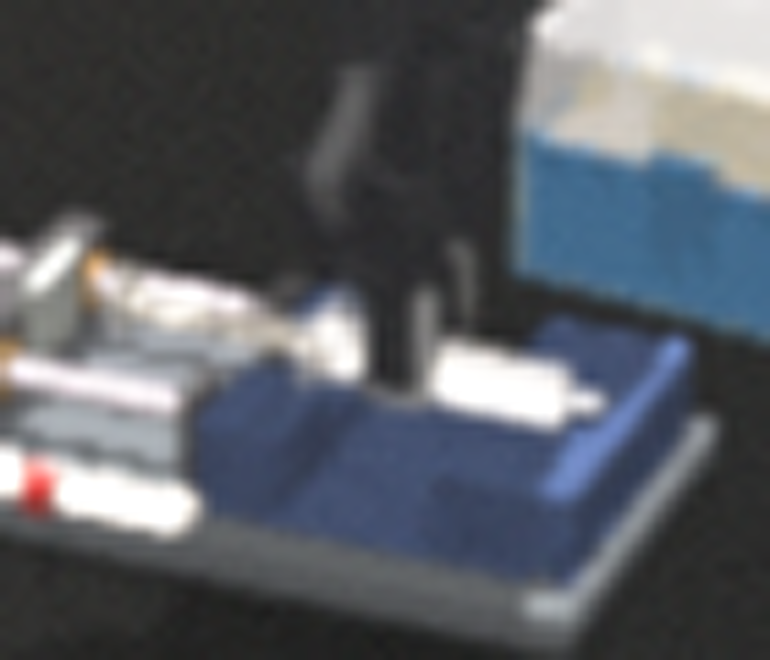

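```bash
python3 -m inch '[{"dx":0.8,"dy":0,"dz":0,"rx":0,"ry":0,"rz":0,"hand":1},{"dx":0,"dy":0,"dz":2,"rx":0,"ry":0,"rz":0,"hand":1},{"dx":0,"dy":0,"dz":0,"rx":0,"ry":0,"rz":0,"hand":1}]'
python3 go.py .5491 -.1115 .039 1.807
```

```text
clock: 8.7
position: [0.5485, -0.1094, 0.0442]
tool_rot: [3.142, 0.0, 1.807]
force: [0.7, 1.4, -0.8]
grip_width: 0.0147
t 8.70 pos [ 0.5485 -0.1094  0.0442] yaw 1.807 rot [3.142 0.    1.807] | tool d mm [-2.2  0.1  5.2] rz -0.000 | F [ 0.7  1.4 -0.8] M [ 0.39  0.01 -0.01] w 0.0147 q7 -0.10
```

```bash
python3 -m inch '[{"dx":0.4,"dy":0,"dz":2,"rx":0,"ry":0,"rz":0,"hand":1},{"dx":0,"dy":0,"dz":2,"rx":0,"ry":0,"rz":0,"hand":1},{"dx":0,"dy":0,"dz":1,"rx":0,"ry":0,"rz":0,"hand":1},{"dx":0,"dy":0,"dz":0,"rx":0,"ry":0,"rz":0,"hand":1}]'
python3 go.py .5491 -.1115 .039 1.807
python3 look.py j '{"scene":(255,170,70,60,11)}'
```

```text
clock: 9.1
position: [0.5485, -0.109, 0.04]
tool_rot: [3.141, 0.001, 1.807]
force: [-4.5, 2.6, 18.0]
grip_width: 0.0144
t 9.10 pos [ 0.5485 -0.109   0.04  ] yaw 1.807 rot [3.141e+00 1.000e-03 1.807e+00] | tool d mm [-2.6 -0.   1. ] rz -0.000 | F [-4.5  2.6 18. ] M [ 0.22  1.12 -0.  ] w 0.0144 q7 -0.11
```

View pics/scene_j.png

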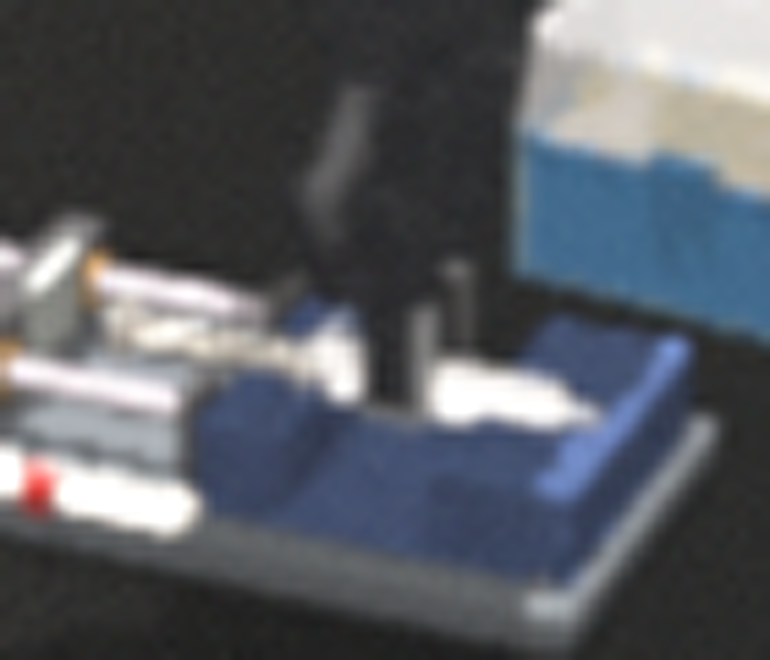

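```bash
python3 -m inch '[{"dx":0,"dy":-0.8,"dz":0,"rx":0,"ry":0,"rz":0,"hand":1},{"dx":0,"dy":0,"dz":0,"rx":0,"ry":0,"rz":0,"hand":1},{"dx":0,"dy":0,"dz":0,"rx":0,"ry":0,"rz":0,"hand":1}]'
python3 go.py .5491 -.1115 .039 1.807
python3 -m inch '[{"dx":0,"dy":0,"dz":0,"rx":0,"ry":0,"rz":0,"hand":0.2},{"dx":0,"dy":0,"dz":0,"rx":0,"ry":0,"rz":0,"hand":0},{"dx":0,"dy":0,"dz":0,"rx":0,"ry":0,"rz":0,"hand":0},{"dx":0,"dy":0,"dz":-20,"rx":0,"ry":0,"rz":0,"hand":0},{"dx":0,"dy":0,"dz":-40,"rx":0,"ry":0,"rz":0,"hand":0},{"dx":0,"dy":0,"dz":-40,"rx":0,"ry":0,"rz":0,"hand":0},{"dx":0,"dy":0,"dz":-30,"rx":0,"ry":0,"rz":0,"hand":0}]'
python3 look.py k '{"scene":(255,170,70,60,11)}'
python3 go.py .5491 -.1115 .039 1.807
```

```text
clock: 9.45
position: [0.5484, -0.109, 0.04]
tool_rot: [3.14, 0.001, 1.807]
force: [-1.1, 2.9, 12.6]
grip_width: 0.0148
t 9.45 pos [ 0.5484 -0.109   0.04  ] yaw 1.807 rot [3.140e+00 1.000e-03 1.807e+00] | tool d mm [-2.6  0.1  1. ] rz -0.000 | F [-1.1  2.9 12.6] M [ 0.23  0.14 -0.01] w 0.0148 q7 -0.11
clock: 10.15
position: [0.5478, -0.1091, 0.1714]
tool_rot: [3.141, 0.0, 1.807]
force: [0.9, -0.4, 0.3]
grip_width: 0.0429
t 10.20 pos [ 0.5495 -0.1092  0.1754] yaw 1.807 rot [3.136e+00 2.000e-03 1.807e+00] | tool d mm [ -1.8  -1.7 136.4] rz -0.000 | F [3.3 0.2 6.3] M [-0.01 -0.2  -0.05] w 0.0427 q7 0.01
```

View pics/scene_k.png

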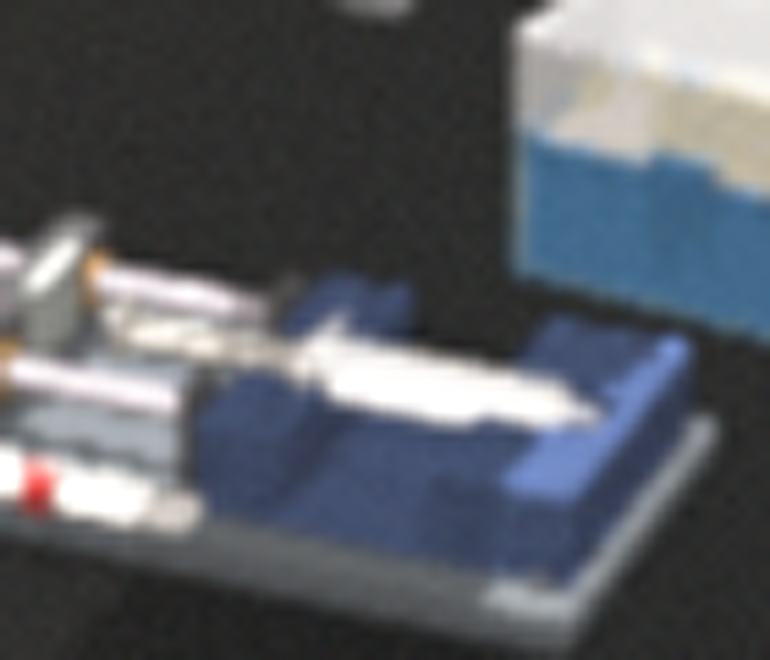

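Run:
```python
from fit import *
C=Cam("top"); S=Cam("scene")
p=(np.load("f_top.npz")["p"].astype(float)+cv2.imread("pics/top0.png")[:,:,::-1])/2
u0,v0,w,h=172,180,46,50
a=p[v0:v0+h,u0:u0+w]
red=np.clip(a[...,0]-a[...,1:].mean(-1),0,None); red[red<40]=0
yy,xx=np.mgrid[0:h,0:w]; print("red centroid",(red*xx).sum()/red.sum()+u0,(red*yy).sum()/red.sum()+v0)
K=12; big=cv2.resize(a[...,::-1].astype(np.uint8),None,fx=K,fy=K,interpolation=cv2.INTER_CUBIC); big=np.clip(big*1.3,0,255).astype(np.uint8)
cr=(.5514,-.1128,.236)
f=lambda q:np.round((C.proj(D2W(q,cr))-[u0,v0]+.5)*K-.5).astype(int)
for wy in(.245,.255):
  t=np.linspace(0,2*np.pi,60); cv2.polylines(big,[f(np.c_[.05*np.cos(t),wy+.05*np.sin(t),0*t+.098])],True,(0,255,0) if wy==.245 else (0,255,255),1)
  print(C.proj(D2W([[0,wy,.098]],cr)).round(2))
cv2.imwrite("pics/wh.png",big)
```

```text
red centroid 189.5993816254417 214.8729808177688
[[190.97 203.24]]
[[187.78 203.91]]
```

View pics/wh.png

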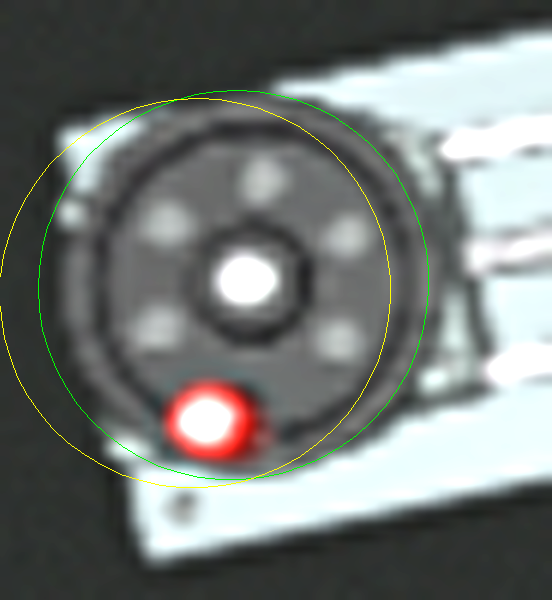

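```bash
python3 - <<'E'
from h import *
C=Cam("top")
W=C.plane([[192.4,202.9]],.098)[0]; H=C.plane([[188.4,214.2]],.142)[0]
print(W.round(4),H.round(4),np.linalg.norm((H-W)[:2]))
d=(H-W)[:2]; d2=np.array([[np.cos(.236),np.sin(.236)],[-np.sin(.236),np.cos(.236)]])@d
print("driver-frame offset",d2, "crank", np.arctan2(d2[1],-d2[0]))
M=C.plane([[245.6,214.3]],.024); print(M)
E
python3 go.py .457 .119 .19 1.807
```

```text
[0.4953 0.1211 0.098 ] [0.4581 0.124  0.142 ] 0.03729927101559902
driver-frame offset [-0.03548114  0.01150322] crank 0.31351403254138915
[[ 0.4686272  -0.03848485  0.024     ]]
t 10.20 pos [ 0.5495 -0.1092  0.1754] yaw 1.807 rot [3.136e+00 2.000e-03 1.807e+00] | tool d mm [243.5 -36.6 -15.4] rz -0.000 | F [3.3 0.2 6.3] M [-0.01 -0.2  -0.05] w 0.0427 q7 0.01
```

```bash
python3 -m inch '[{"dx":40,"dy":-6.5,"dz":-10,"rx":0,"ry":0,"rz":0,"hand":0},{"dx":40,"dy":-6.5,"dz":-5,"rx":0,"ry":0,"rz":0,"hand":0},{"dx":40,"dy":-6.5,"dz":0,"rx":0,"ry":0,"rz":0,"hand":0},{"dx":40,"dy":-6.5,"dz":0,"rx":0,"ry":0,"rz":0,"hand":0},{"dx":40,"dy":-6.5,"dz":0,"rx":0,"ry":0,"rz":0,"hand":0},{"dx":40,"dy":-6.5,"dz":0,"rx":0,"ry":0,"rz":0,"hand":0},{"dx":10,"dy":0,"dz":0,"rx":0,"ry":0,"rz":0,"hand":0},{"dx":0,"dy":0,"dz":0,"rx":0,"ry":0,"rz":0,"hand":0}]'
python3 look.py l '{"scene":(195,150,135,90,5),"top":(225,160,75,60,10)}'
python3 go.py .4556 .1257 .109 1.807
```

```text
clock: 11.0
position: [0.4509, 0.1261, 0.1842]
tool_rot: [3.141, -0.0, 1.81]
force: [1.0, -1.5, -0.3]
grip_width: 0.0423
t 11.10 pos [0.4516 0.1239 0.1841] yaw 1.806 rot [-3.141  0.     1.806] | tool d mm [ 0.8  4.3 75.1] rz -0.001 | F [ 0.4 -0.1 -0. ] M [ 0.   -0.    0.05] w 0.0431 q7 -0.47
```

View pics/scene_l.png

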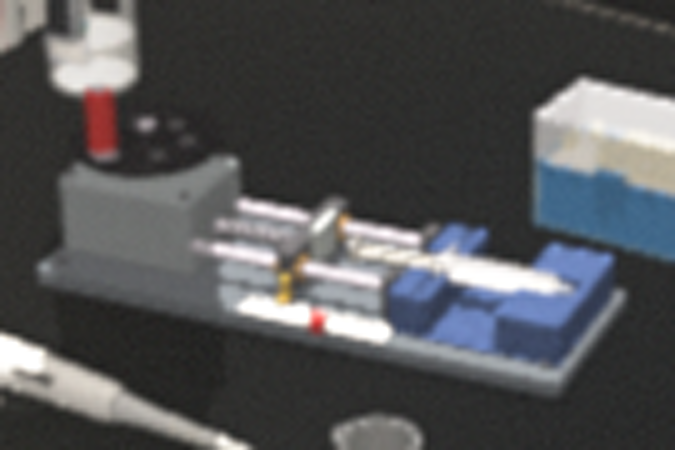

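View pics/top_l.png

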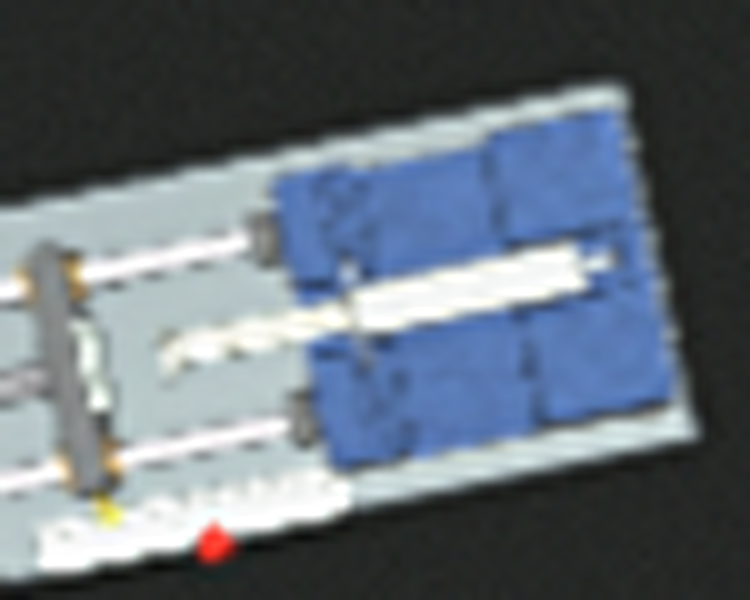

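Run:
```python
from h import *
C=Cam("top"); z=np.load("f_top_l.npz"); P=C.cloud(z["d"])
def at(u,v,r=1): return np.median(P[v-r:v+r+1,u-r:u+r+1].reshape(-1,3)[:,2]).round(4)
f=lambda x,y:(int(round(225+x/10-.5)),int(round(160+y/10-.5)))
for n,q in dict(nozzleend=(565,265),barrelmid=(480,285),barrelfl=(385,305),plung=(240,337),plungend=(180,350),foamR=(560,190),foamR2=(600,360),foamL=(300,230),trench=(430,220)).items(): print(n,at(*f(*q),0),at(*f(*q),1))
s=np.load("f_scene_l.npz"); C=Cam("scene"); P=C.cloud(s["d"])
f=lambda x,y:(int(round(195+x/5-.5)),int(round(150+y/5-.5)))
for n,q in dict(barR=(540,278),barM=(500,270),barL=(460,265),pl=(380,250),foamR=(580,260),foamL=(420,290)).items(): print("s",n,at(*f(*q),0),P[f(*q)[1],f(*q)[0]].round(3))
```

```text
nozzleend 0.0558 0.0495
barrelmid 0.0517 0.0518
barrelfl 0.048 0.0483
plung 0.0544 0.0446
plungend 0.0447 0.0432
foamR 0.0472 0.0469
foamR2 0.0528 0.0465
foamL 0.0445 0.0464
trench 0.0189 0.0189
s barR 0.0535 [ 0.549 -0.145  0.053]
s barM 0.0487 [ 0.546 -0.116  0.049]
s barL 0.0545 [ 0.534 -0.095  0.055]
s pl 0.0458 [ 0.527 -0.036  0.046]
s foamR 0.0472 [ 0.589 -0.147  0.047]
s foamL 0.0462 [ 0.501 -0.089  0.046]
```

```bash
python3 -m inch '[{"dx":0.8,"dy":4.3,"dz":10,"rx":0,"ry":0,"rz":0,"hand":0},{"dx":0,"dy":0,"dz":25,"rx":0,"ry":0,"rz":0,"hand":0},{"dx":0,"dy":0,"dz":25,"rx":0,"ry":0,"rz":0,"hand":0},{"dx":0,"dy":0,"dz":14,"rx":0,"ry":0,"rz":0,"hand":0},{"dx":0,"dy":0,"dz":0,"rx":0,"ry":0,"rz":0,"hand":0.3}]' 20
python3 look.py m '{"scene":(195,140,60,60,10)}'
python3 go.py .4556 .1257 .109 1.807
```

```text
clock: 11.6
position: [0.4546, 0.1255, 0.1081]
tool_rot: [-3.138, 0.0, 1.806]
force: [0.0, -1.1, 1.2]
grip_width: 0.0304
t 11.65 pos [0.4551 0.1259 0.1093] yaw 1.806 rot [-3.14  -0.     1.806] | tool d mm [-0.3  0.4  0.3] rz -0.001 | F [ 0.9 -0.1  0.5] M [ 0.02 -0.02  0.03] w 0.0299 q7 -0.58
```

View pics/scene_m.png

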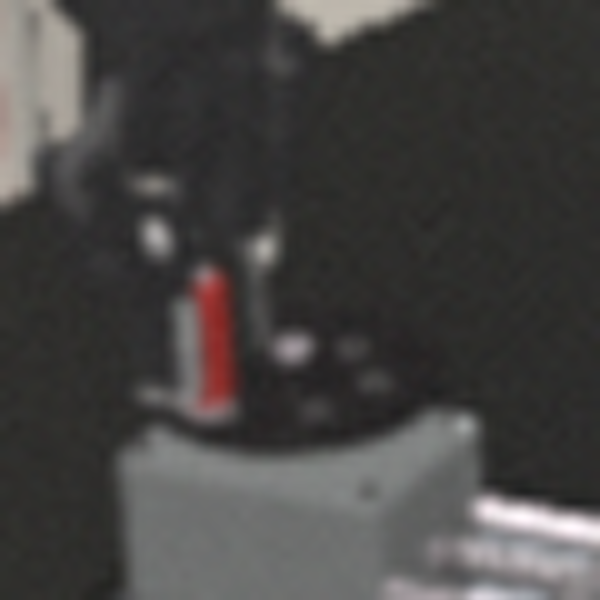

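```bash
python3 -m inch '[{"dx":0,"dy":0,"dz":0,"rx":0,"ry":0,"rz":0,"hand":0.5},{"dx":0,"dy":0,"dz":0,"rx":0,"ry":0,"rz":0,"hand":1},{"dx":0,"dy":0,"dz":0,"rx":0,"ry":0,"rz":0,"hand":1}]' 20
python3 go.py .4556 .1257 .109 1.807
```

```text
clock: 11.95
position: [0.455, 0.1264, 0.1109]
tool_rot: [-3.141, 0.0, 1.806]
force: [-5.0, 0.7, 0.8]
grip_width: 0.0174
t 11.95 pos [0.455  0.1264 0.1109] yaw 1.806 rot [-3.141  0.     1.806] | tool d mm [-0.8  0.4  1.9] rz -0.001 | F [-5.   0.7  0.8] M [ 0.02  1.11 -0.04] w 0.0174 q7 -0.58
```

```bash
cat > circ.py <<'E'
import sys
from h import *
def rows(cx,cy,n,step,r=.038,corr=True,quiet=False):
    s=bot.observe(); p=s["position"]; yaw=s["tool_rot"][2]
    v=p[:2]-[cx,cy]; ph=np.arctan2(v[1],v[0])
    print("t",s["clock"],"r %.4f ph %.1f"%(np.hypot(*v),np.degrees(ph)),"F",s["force"].round(1),"z",p[2].round(4),"w",s["grip_width"].round(4))
    tx=np.array([np.cos(yaw),np.sin(yaw)]); ty=np.array([np.sin(yaw),-np.cos(yaw)])
    cur=p[:2]; out=[]; acc=np.zeros(2)
    for i in range(1,n+1):
        a=ph-np.radians(step)*i; t=np.array([cx,cy])+r*np.array([np.cos(a),np.sin(a)])
        d=(t-p[:2])*1000; w=np.array([d@tx,d@ty])-acc; w=w.round(1); acc+=w; out.append(tuple(w))
    print(" ".join(f"({a:g},{b:g})" for a,b in out))
rows(*[float(a) for a in sys.argv[1:3]],int(sys.argv[3]),float(sys.argv[4]))
E
python3 circ.py .4928 .1228 10 12
```

```text
Traceback (most recent call last):
  File "circ.py", line 13, in <module>
    rows(*[float(a) for a in sys.argv[1:3]],int(sys.argv[3]),float(sys.argv[4]))
    ~~~~^^^^^^^^^^^^^^^^^^^^^^^^^^^^^^^^^^^^^^^^^^^^^^^^^^^^^^^^^^^^^^^^^^^^^^^^
  File "circ.py", line 6, in rows
    print("t",s["clock"],"r %.4f ph %.1f"%(np.hypot(*v),np.degrees(ph)),"F",s["force"].round(1),"z",p[2].round(4),"w",s["grip_width"].round(4))
                                                                                                                      ^^^^^^^^^^^^^^^^^^^^^
AttributeError: 'float' object has no attribute 'round'
```

```bash
sed -i 's/s\["grip_width"\].round(4)/round(s["grip_width"],4)/' circ.py; python3 circ.py .4928 .1228 10 12
```

```text
t 11.95 r 0.0380 ph 174.6 F [-5.   0.7  0.8] z 0.1109 w 0.0174
(7.2,3.3) (6.4,4.8) (5.2,6) (3.8,6.9) (2.4,7.6) (0.7,7.9) (-1,7.9) (-2.6,7.5) (-4,6.8) (-5.5,5.9)
```

First a short piece (4 rows) to check the forces.

```bash
python3 -m inch '[{"dx":7.2,"dy":3.3,"dz":0,"rx":0,"ry":0,"rz":0,"hand":1},{"dx":6.4,"dy":4.8,"dz":0,"rx":0,"ry":0,"rz":0,"hand":1},{"dx":5.2,"dy":6,"dz":0,"rx":0,"ry":0,"rz":0,"hand":1},{"dx":3.8,"dy":6.9,"dz":0,"rx":0,"ry":0,"rz":0,"hand":1},{"dx":0,"dy":0,"dz":0,"rx":0,"ry":0,"rz":0,"hand":1}]'
python3 circ.py .4928 .1228 10 12
```

```text
clock: 12.45
position: [0.4712, 0.1546, 0.1108]
tool_rot: [3.14, -0.001, 1.807]
force: [-1.9, 4.9, 3.1]
grip_width: 0.0172
t 12.45 r 0.0384 ph 124.2 F [-1.9  4.9  3.1] z 0.1108 w 0.0172
(1.6,7.8) (0.4,8) (-1.3,7.8) (-2.9,7.4) (-4.4,6.6) (-5.6,5.6) (-6.7,4.3) (-7.4,2.8) (-7.9,1.2) (-7.9,-0.5)
```

```bash
python3 -m inch '[{"dx":1.6,"dy":7.8,"dz":0,"rx":0,"ry":0,"rz":0,"hand":1},{"dx":0.4,"dy":8,"dz":0,"rx":0,"ry":0,"rz":0,"hand":1},{"dx":-1.3,"dy":7.8,"dz":0,"rx":0,"ry":0,"rz":0,"hand":1},{"dx":-2.9,"dy":7.4,"dz":0,"rx":0,"ry":0,"rz":0,"hand":1},{"dx":-4.4,"dy":6.6,"dz":0,"rx":0,"ry":0,"rz":0,"hand":1},{"dx":-5.6,"dy":5.6,"dz":0,"rx":0,"ry":0,"rz":0,"hand":1},{"dx":-6.7,"dy":4.3,"dz":0,"rx":0,"ry":0,"rz":0,"hand":1},{"dx":-7.4,"dy":2.8,"dz":0,"rx":0,"ry":0,"rz":0,"hand":1},{"dx":-7.9,"dy":1.2,"dz":0,"rx":0,"ry":0,"rz":0,"hand":1},{"dx":-7.9,"dy":-0.5,"dz":0,"rx":0,"ry":0,"rz":0,"hand":1}]'
python3 circ.py .4928 .1228 10 12
```

```text
clock: 13.45
position: [0.5308, 0.1242, 0.1109]
tool_rot: [3.14, -0.0, 1.806]
force: [-0.4, 2.8, 2.1]
grip_width: 0.0174
t 13.45 r 0.0380 ph 2.1 F [-0.4  2.8  2.1] z 0.1109 w 0.0174
(-7.6,-2.4) (-6.9,-3.9) (-6,-5.3) (-4.7,-6.3) (-3.3,-7.3) (-1.7,-7.7) (-0.1,-8) (1.6,-7.7) (3.1,-7.3) (4.6,-6.5)
```

```bash
python3 -m inch '[{"dx":-7.6,"dy":-2.4,"dz":0,"rx":0,"ry":0,"rz":0,"hand":1},{"dx":-6.9,"dy":-3.9,"dz":0,"rx":0,"ry":0,"rz":0,"hand":1},{"dx":-6,"dy":-5.3,"dz":0,"rx":0,"ry":0,"rz":0,"hand":1},{"dx":-4.7,"dy":-6.3,"dz":0,"rx":0,"ry":0,"rz":0,"hand":1},{"dx":-3.3,"dy":-7.3,"dz":0,"rx":0,"ry":0,"rz":0,"hand":1},{"dx":-1.7,"dy":-7.7,"dz":0,"rx":0,"ry":0,"rz":0,"hand":1},{"dx":-0.1,"dy":-8,"dz":0,"rx":0,"ry":0,"rz":0,"hand":1},{"dx":1.6,"dy":-7.7,"dz":0,"rx":0,"ry":0,"rz":0,"hand":1},{"dx":3.1,"dy":-7.3,"dz":0,"rx":0,"ry":0,"rz":0,"hand":1},{"dx":4.6,"dy":-6.5,"dz":0,"rx":0,"ry":0,"rz":0,"hand":1}]'
python3 circ.py .4928 .1228 10 12
```

```text
clock: 14.45
position: [0.4743, 0.0899, 0.1108]
tool_rot: [3.139, -0.001, 1.807]
force: [6.9, 8.3, 2.6]
grip_width: 0.0169
t 14.45 r 0.0378 ph -119.3 F [6.9 8.3 2.6] z 0.1108 w 0.0169
(5.8,-5.4) (6.9,-3.9) (7.6,-2.3) (8,-0.7) (7.8,0.9) (7.6,2.6) (6.8,4.1) (5.8,5.4) (4.6,6.5) (3.1,7.3)
```

```bash
python3 circ.py .4931 .1234 10 12
```

```text
t 14.45 r 0.0384 ph -119.3 F [6.9 8.3 2.6] z 0.1108 w 0.0169
(6.3,-4.9) (6.9,-3.9) (7.6,-2.4) (7.9,-0.7) (7.9,1) (7.5,2.5) (6.9,4.1) (5.8,5.4) (4.6,6.5) (3.1,7.3)
```

```bash
python3 -m inch '[{"dx":6.3,"dy":-4.9,"dz":0,"rx":0,"ry":0,"rz":0,"hand":1},{"dx":6.9,"dy":-3.9,"dz":0,"rx":0,"ry":0,"rz":0,"hand":1},{"dx":7.6,"dy":-2.4,"dz":0,"rx":0,"ry":0,"rz":0,"hand":1},{"dx":7.9,"dy":-0.7,"dz":0,"rx":0,"ry":0,"rz":0,"hand":1},{"dx":7.9,"dy":1,"dz":0,"rx":0,"ry":0,"rz":0,"hand":1},{"dx":7.5,"dy":2.5,"dz":0,"rx":0,"ry":0,"rz":0,"hand":1},{"dx":6.9,"dy":4.1,"dz":0,"rx":0,"ry":0,"rz":0,"hand":1},{"dx":5.8,"dy":5.4,"dz":0,"rx":0,"ry":0,"rz":0,"hand":1},{"dx":4.6,"dy":6.5,"dz":0,"rx":0,"ry":0,"rz":0,"hand":1},{"dx":3.1,"dy":7.3,"dz":0,"rx":0,"ry":0,"rz":0,"hand":1}]'
python3 look.py n '{"scene":(195,150,135,90,5),"top":(225,160,75,60,10)}'
python3 circ.py .4931 .1234 10 12
```

```text
clock: 15.45
position: [0.473, 0.1558, 0.1107]
tool_rot: [-3.141, 0.0, 1.807]
force: [-2.0, -0.2, 12.2]
grip_width: 0.0173
t 15.55 r 0.0381 ph 120.5 F [-0.   4.1 10.6] z 0.1107 w 0.0178
(1.4,7.8) (-0.1,8) (-1.8,7.7) (-3.4,7.2) (-4.8,6.3) (-6,5.2) (-7,3.9) (-7.6,2.3) (-7.9,0.7) (-7.9,-1)
```

View pics/scene_n.png

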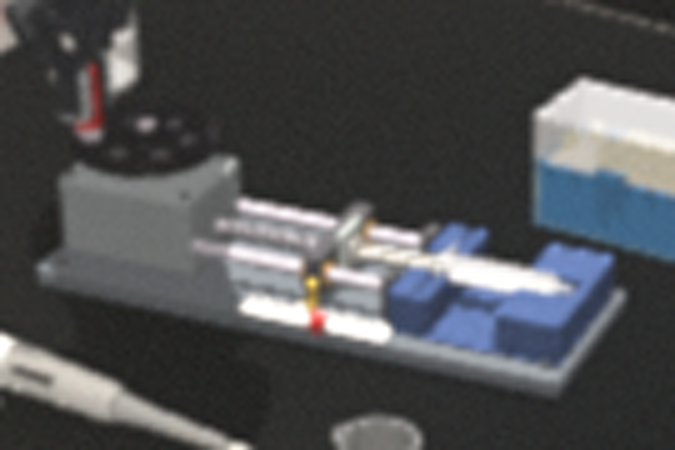

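View pics/top_n.png

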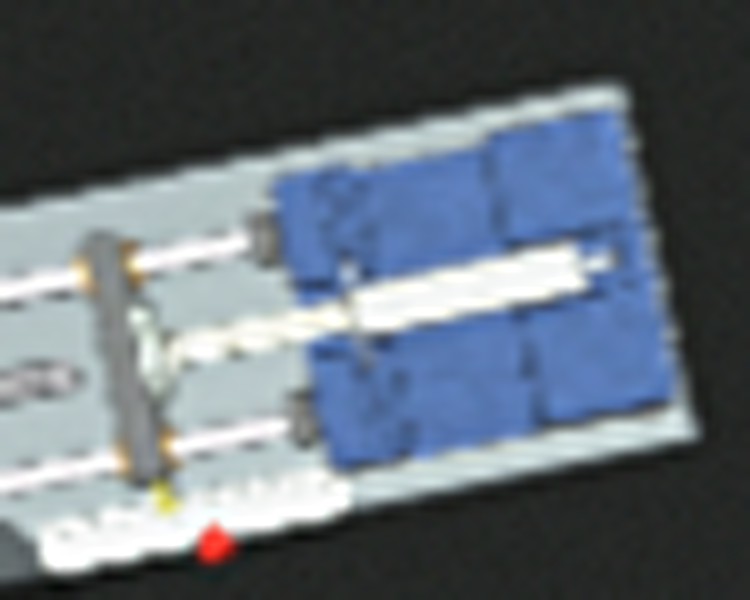

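```bash
cat > pm.py <<'E'
import sys
from h import *
def meas(n,p,win,dbg=None):
    C=Cam(n); u0,v0,w,h=win; a=p[v0:v0+h,u0:u0+w].astype(float); yy,xx=np.mgrid[0:h,0:w]
    r,g,b=a[...,0],a[...,1],a[...,2]
    red=np.clip(r-np.maximum(g,b)-40,0,None); yel=np.clip(np.minimum(r,g*1.25)-b-35,0,None)*(np.abs(r-g)<70)
    if dbg: K=16; cv2.imwrite(dbg,cv2.resize(p[v0:v0+h,u0:u0+w,::-1],None,fx=K,fy=K,interpolation=cv2.INTER_CUBIC))
    out=[]
    for nm,m in(("red",red),("yel",yel)):
        m8=(m>0).astype(np.uint8); k,lab,st,ce=cv2.connectedComponentsWithStats(m8,connectivity=8)
        best=[]
        for i in range(1,k):
            s=(lab==i)*m; best.append((s.sum(),(s*xx).sum()/s.sum()+u0,(s*yy).sum()/s.sum()+v0,st[i,4]))
        best.sort(reverse=True); 
        for t in best[:3]:
            q=C.plane([t[1:3]],.024)[0]; cr=(.5514,-.1128,.236); d=q[:2]-cr[:2]
            yd=-np.sin(.236)*d[0]+np.cos(.236)*d[1]; xd=np.cos(.236)*d[0]+np.sin(.236)*d[1]
            print(n,nm,[round(float(x),2) for x in t],"driver x %.1f y(cradle) %.2f mm"%(xd*1000,yd*1000))
if __name__=="__main__":
    for tag in sys.argv[1:]:
        print(tag)
        meas("top",np.load(f"f_top_{tag}.npz")["p"],(225,203,40,18),f"pics/pm_top_{tag}.png")
        meas("scene",np.load(f"f_scene_{tag}.npz")["p"],(245,200,35,20),f"pics/pm_scene_{tag}.png")
E
python3 pm.py l n
```

```text
l
top red [1191.0, 246.0, 213.94, 11.0] driver x -62.2 y(cradle) 90.10 mm
top yel [372.0, 235.37, 210.72, 9.0] driver x -45.0 y(cradle) 121.50 mm
top yel [118.0, 235.66, 205.69, 7.0] driver x -29.3 y(cradle) 117.33 mm
top yel [33.0, 231.0, 206.3, 2.0] driver x -28.2 y(cradle) 132.41 mm
scene red [678.0, 257.94, 213.72, 14.0] driver x -64.9 y(cradle) 94.16 mm
scene yel [918.0, 251.91, 206.64, 29.0] driver x -32.0 y(cradle) 131.63 mm
scene yel [18.0, 259.06, 212.06, 2.0] driver x -54.3 y(cradle) 95.51 mm
scene yel [15.75, 257.0, 212.0, 1.0] driver x -56.5 y(cradle) 101.57 mm
n
top red [1195.0, 246.01, 213.95, 11.0] driver x -62.3 y(cradle) 90.10 mm
top yel [292.0, 240.96, 209.32, 8.0] driver x -44.3 y(cradle) 102.98 mm
top yel [86.0, 241.0, 203.78, 3.0] driver x -26.8 y(cradle) 99.26 mm
top yel [42.0, 237.0, 205.62, 2.0] driver x -30.0 y(cradle) 113.06 mm
scene red [738.0, 257.91, 213.55, 16.0] driver x -64.1 y(cradle) 94.71 mm
scene yel [1055.75, 257.41, 207.36, 36.0] driver x -29.4 y(cradle) 113.44 mm
```

View pics/pm_top_n.png

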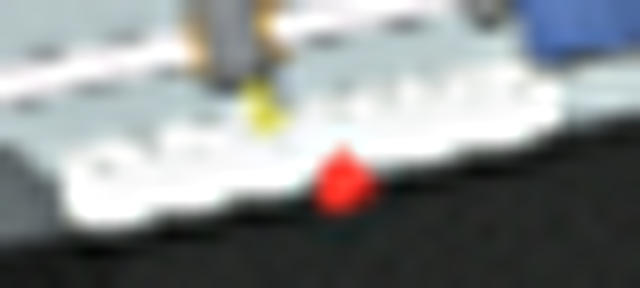

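View pics/pm_scene_n.png

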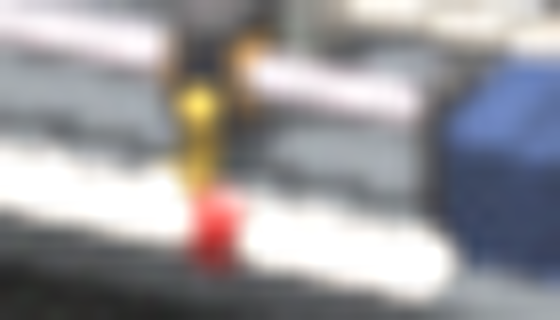

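```bash
python3 -m inch '[{"dx":1.4,"dy":7.8,"dz":0,"rx":0,"ry":0,"rz":0,"hand":1},{"dx":-0.1,"dy":8,"dz":0,"rx":0,"ry":0,"rz":0,"hand":1},{"dx":-1.8,"dy":7.7,"dz":0,"rx":0,"ry":0,"rz":0,"hand":1},{"dx":-3.4,"dy":7.2,"dz":0,"rx":0,"ry":0,"rz":0,"hand":1},{"dx":-4.8,"dy":6.3,"dz":0,"rx":0,"ry":0,"rz":0,"hand":1},{"dx":-6,"dy":5.2,"dz":0,"rx":0,"ry":0,"rz":0,"hand":1},{"dx":-7,"dy":3.9,"dz":0,"rx":0,"ry":0,"rz":0,"hand":1},{"dx":-7.6,"dy":2.3,"dz":0,"rx":0,"ry":0,"rz":0,"hand":1},{"dx":-7.9,"dy":0.7,"dz":0,"rx":0,"ry":0,"rz":0,"hand":1},{"dx":-7.9,"dy":-1,"dz":0,"rx":0,"ry":0,"rz":0,"hand":1}]'
python3 circ.py .4931 .1234 9 12
```

```text
clock: 16.55
position: [0.5309, 0.1228, 0.1107]
tool_rot: [3.141, -0.0, 1.807]
force: [-1.9, 2.2, 9.8]
grip_width: 0.0175
t 16.55 r 0.0378 ph -0.9 F [-1.9  2.2  9.8] z 0.1107 w 0.0175
(-7.5,-2.5) (-6.7,-4.3) (-5.7,-5.6) (-4.4,-6.6) (-2.9,-7.4) (-1.3,-7.8) (0.3,-8) (2,-7.6) (3.6,-7.2)
```

```bash
python3 -m inch '[{"dx":-7.5,"dy":-2.5,"dz":-1,"rx":0,"ry":0,"rz":0,"hand":1},{"dx":-6.7,"dy":-4.3,"dz":0,"rx":0,"ry":0,"rz":0,"hand":1},{"dx":-5.7,"dy":-5.6,"dz":0,"rx":0,"ry":0,"rz":0,"hand":1},{"dx":-4.4,"dy":-6.6,"dz":0,"rx":0,"ry":0,"rz":0,"hand":1},{"dx":-2.9,"dy":-7.4,"dz":0,"rx":0,"ry":0,"rz":0,"hand":1},{"dx":-1.3,"dy":-7.8,"dz":0,"rx":0,"ry":0,"rz":0,"hand":1},{"dx":0.3,"dy":-8,"dz":0,"rx":0,"ry":0,"rz":0,"hand":1},{"dx":2,"dy":-7.6,"dz":0,"rx":0,"ry":0,"rz":0,"hand":1},{"dx":3.6,"dy":-7.2,"dz":0,"rx":0,"ry":0,"rz":0,"hand":1},{"dx":0,"dy":0,"dz":0,"rx":0,"ry":0,"rz":0,"hand":1}]'
python3 look.py o '{"scene":(195,150,135,90,5),"top":(225,160,75,60,10)}'
python3 pm.py o
python3 circ.py .4931 .1234 5 12
```

```text
clock: 17.55
position: [0.4791, 0.088, 0.1111]
tool_rot: [-3.14, 0.0, 1.808]
force: [-1.7, -1.6, -16.6]
grip_width: 0.0175
o
top red [1193.0, 246.0, 213.95, 11.0] driver x -62.3 y(cradle) 90.12 mm
top yel [472.0, 244.0, 208.81, 9.0] driver x -44.7 y(cradle) 93.07 mm
top yel [64.0, 244.22, 203.53, 5.0] driver x -28.1 y(cradle) 88.95 mm
top yel [64.0, 239.84, 204.56, 4.0] driver x -28.5 y(cradle) 103.42 mm
scene red [751.0, 258.01, 213.59, 17.0] driver x -64.1 y(cradle) 94.30 mm
scene red [2.0, 263.0, 204.0, 1.0] driver x -2.7 y(cradle) 106.64 mm
scene yel [1156.75, 260.16, 208.72, 35.0] driver x -34.0 y(cradle) 101.56 mm
t 17.65 r 0.0380 ph -110.2 F [ -1.8  -1.4 -16.1] z 0.1111 w 0.0174
(5.1,-6.1) (6.2,-4.9) (7.2,-3.5) (7.7,-2) (7.9,-0.3)
```

View pics/pm_top_o.png

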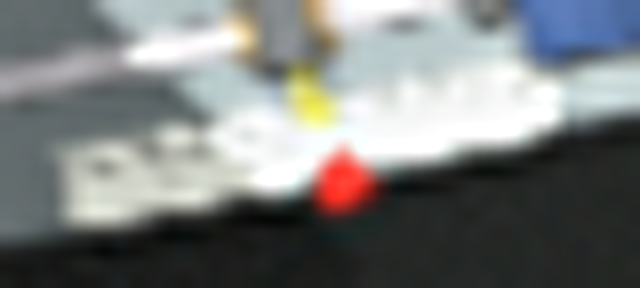

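View pics/pm_scene_o.png

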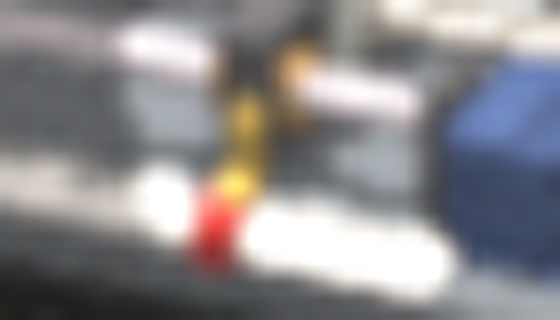

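View pics/top_o.png

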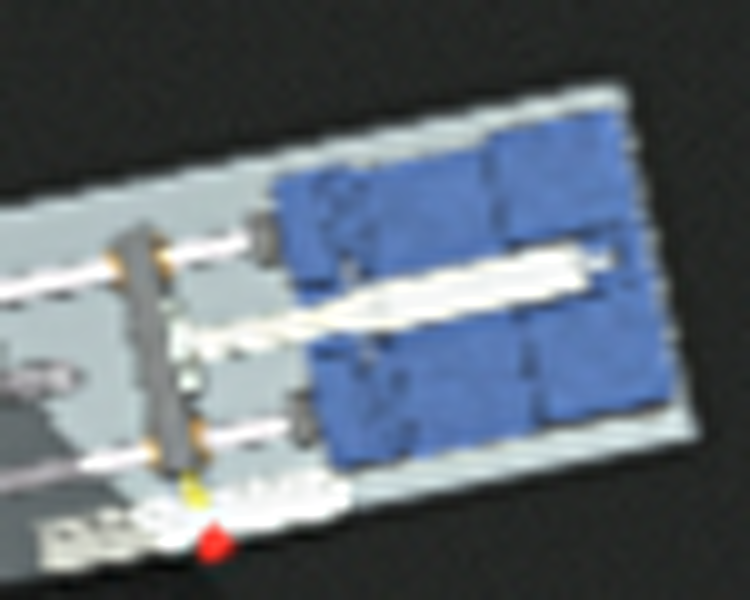

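Run:
```python
from h import *
cr=(.5514,-.1128,.236)
for k in range(3):
  for n in("top","scene"):
    C=Cam(n); p,d=bot.grab_frame(n); np.savez(f"f_{n}_o{k}.npz",p=p,d=d)
    for t in("pointer","mark_point","marker"):
        r=bot.tip_of(n,t)
        for x in r[:1]:
            uv=x["centre"][::-1]; q=C.plane([uv],.024)[0][:2]-cr[:2]; print(n,t,round(x["score"],2),np.round(uv,2),"x %.1f y %.1f"%(1000*(np.cos(.236)*q[0]+np.sin(.236)*q[1]),1000*(-np.sin(.236)*q[0]+np.cos(.236)*q[1])))
print(bot.observe()["clock"])
```

```text
top pointer 0.45 [293.5 251.5] x -211.6 y -34.5
scene pointer 0.64 [255. 210.] x -47.6 y 112.9
scene marker 0.67 [268.4 255.2] x -254.5 y -30.2
top pointer 0.45 [244.8 208.6] x -44.6 y 90.4
scene pointer 0.66 [254.6 209.7] x -46.4 y 115.0
scene mark_point 0.62 [292.5 207.9] x 10.4 y 9.7
scene marker 0.31 [285.2 203.5] x 27.9 y 42.3
top pointer 0.44 [245.3 209.3] x -47.1 y 89.3
top marker 0.26 [239.8 194.3] x 4.0 y 96.9
scene pointer 0.57 [259.5 205.7] x -17.1 y 112.1
scene marker 0.69 [294.1 204.2] x 34.7 y 14.2
18.85
```

```bash
cat > al.py <<'E'
import sys
from h import *
cr=(.5514,-.1128,.236)
def rend(n,tags,win,K,pix=(0,0),out=None,ym=90.1):
    C=Cam(n); u0,v0,w,h=win
    a=np.mean([np.load(f"f_{n}_{t}.npz")["p"].astype(float) for t in tags],0)[v0:v0+h,u0:u0+w]
    big=cv2.resize(a[...,::-1].astype(np.uint8),None,fx=K,fy=K,interpolation=cv2.INTER_CUBIC)
    near=cv2.resize(a[...,::-1].astype(np.uint8),None,fx=K,fy=K,interpolation=cv2.INTER_NEAREST)
    f=lambda q:np.round((C.proj(D2W(q,cr))+pix-[u0,v0]+.5)*K-.5).astype(int)
    for im in(big,near):
        for y in np.arange(-4,5,2)/1000:
            l=f([[-.07,ym/1000+y,.024],[-.03,ym/1000+y,.024]]); cv2.line(im,tuple(map(int,l[0])),tuple(map(int,l[1])),(0,180,0) if y else (255,0,255),1)
    cv2.imwrite(out,np.vstack([big,near]))
if __name__=="__main__":
    tags=sys.argv[2].split(",")
    rend("top",tags,(234,203,24,14),24,out=f"pics/al_top_{sys.argv[1]}.png")
    rend("scene",tags,(248,202,22,15),24,pix=(-1.5,0.1),out=f"pics/al_scene_{sys.argv[1]}.png")
E
python3 al.py o o,o0,o1,o2
```

```text
(no output)
```

View pics/al_top_o.png

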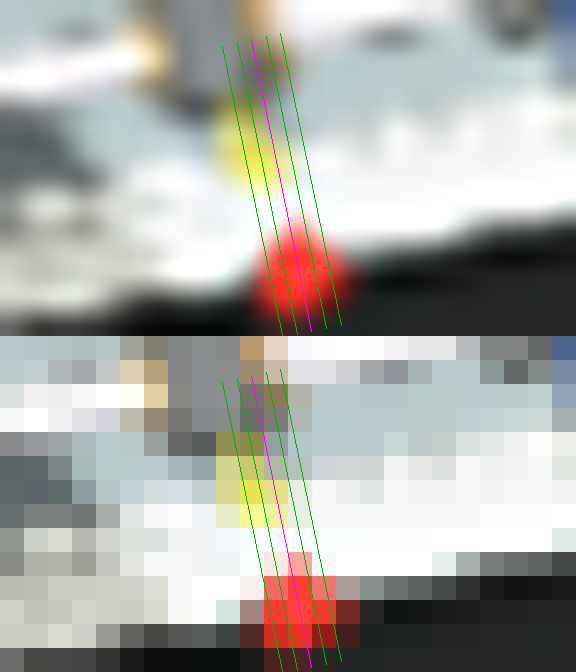

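View pics/al_scene_o.png

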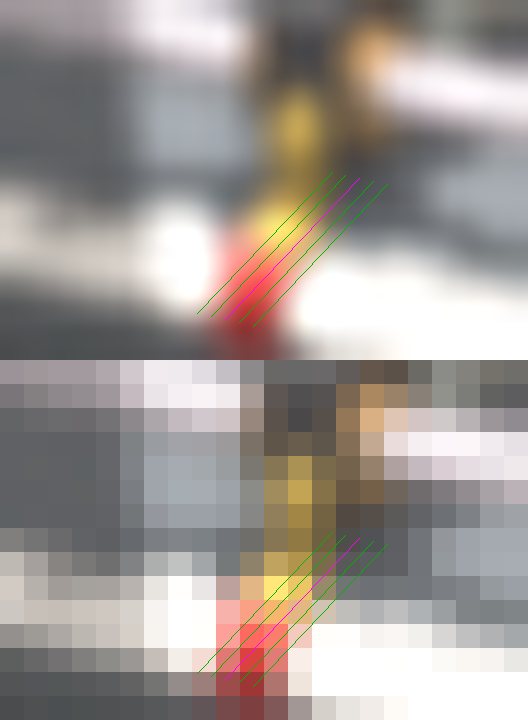

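```bash
python3 -m inch '[{"dx":5.1,"dy":-6.1,"dz":0.6,"rx":0,"ry":0,"rz":0,"hand":1},{"dx":6.2,"dy":-4.9,"dz":0,"rx":0,"ry":0,"rz":0,"hand":1},{"dx":7.2,"dy":-3.5,"dz":0,"rx":0,"ry":0,"rz":0,"hand":1},{"dx":7.7,"dy":-2,"dz":0,"rx":0,"ry":0,"rz":0,"hand":1},{"dx":0,"dy":0,"dz":0,"rx":0,"ry":0,"rz":0,"hand":1},{"dx":0,"dy":0,"dz":0,"rx":0,"ry":0,"rz":0,"hand":1}]'
for i in 1 2 3 4; do python3 look.py q$i '{"scene":(195,150,135,90,5),"top":(225,160,75,60,10)}'; done
python3 pm.py q1 q2 q3 q4 | grep -E "red|yel" | grep -vE "x -2|x -3|x -5"
python3 circ.py .4931 .1234 5 4
python3 al.py q q1,q2,q3,q4
```

```text
clock: 19.45
position: [0.4576, 0.1099, 0.111]
tool_rot: [-3.14, 0.0, 1.808]
force: [-10.5, -2.1, -4.4]
grip_width: 0.0172
top red [1192.0, 246.0, 213.95, 11.0] driver x -62.2 y(cradle) 90.12 mm
top yel [405.0, 244.62, 208.53, 8.0] driver x -44.2 y(cradle) 90.93 mm
scene red [761.0, 258.03, 213.58, 16.0] driver x -64.0 y(cradle) 94.28 mm
top red [1191.0, 246.0, 213.95, 11.0] driver x -62.3 y(cradle) 90.12 mm
top yel [402.0, 244.63, 208.54, 8.0] driver x -44.3 y(cradle) 90.92 mm
scene red [757.0, 258.03, 213.56, 15.0] driver x -64.0 y(cradle) 94.33 mm
top red [1191.0, 246.0, 213.95, 11.0] driver x -62.3 y(cradle) 90.11 mm
top yel [400.0, 244.62, 208.53, 8.0] driver x -44.2 y(cradle) 90.94 mm
scene red [758.0, 258.04, 213.55, 15.0] driver x -63.9 y(cradle) 94.33 mm
top red [1192.0, 246.0, 213.94, 11.0] driver x -62.2 y(cradle) 90.11 mm
top yel [401.0, 244.63, 208.53, 8.0] driver x -44.2 y(cradle) 90.92 mm
scene red [762.0, 258.03, 213.57, 15.0] driver x -64.0 y(cradle) 94.31 mm
t 19.85 r 0.0380 ph -158.9 F [-11.2  -3.4  -4.1] z 0.111 w 0.0171
(2.6,-0.2) (2.7,-0.1) (2.6,0.1) (2.7,0.3) (2.6,0.5)
```

View pics/al_top_q.png

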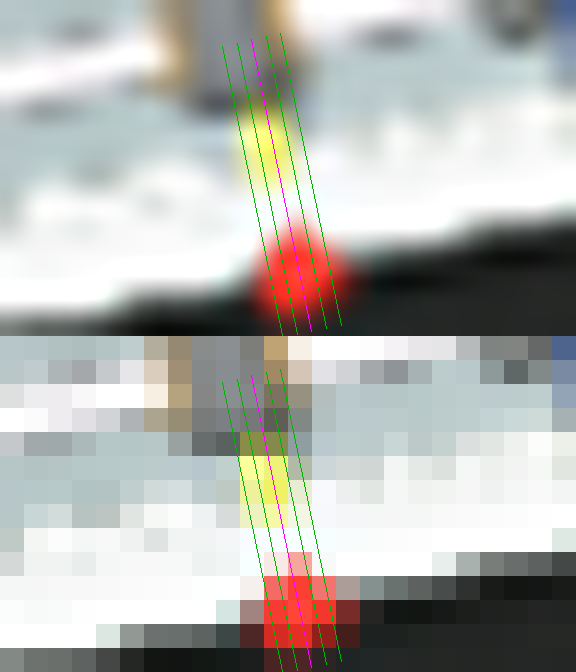

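View pics/al_scene_q.png

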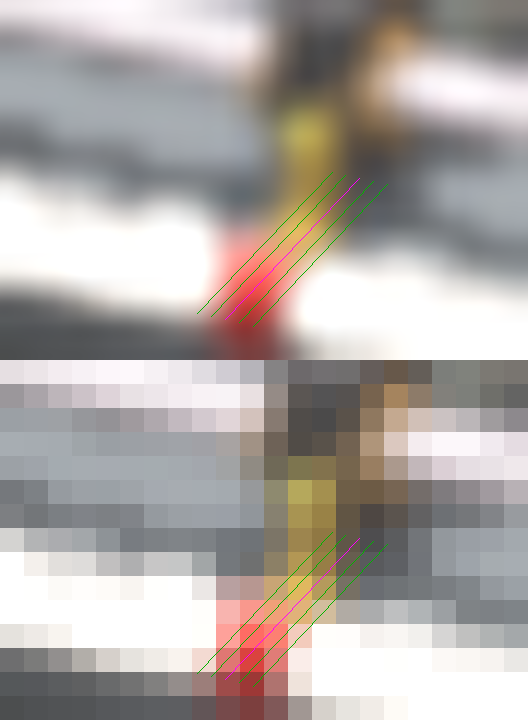

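Run:
```python
from h import *
C=Cam("top"); cr=(.5514,-.1128,.236)
def drv(u,v,z=.024):
    q=C.plane([[u,v]],z)[0][:2]-cr[:2]; return 1000*(np.cos(.236)*q[0]+np.sin(.236)*q[1]),1000*(-np.sin(.236)*q[0]+np.cos(.236)*q[1])
def yl(tags): 
    a=np.mean([np.load(f"f_top_{t}.npz")["p"].astype(float) for t in tags],0); return np.minimum(a[...,0],a[...,1])-a[...,2],a[...,0]-np.maximum(a[...,1],a[...,2])
for tags,c,r0 in((["q1","q2","q3","q4"],244.6,207),(["o","o0","o1","o2"],244,207),(["n"],241,207),(["l"],235.4,208)):
    Y,R=yl(tags); u0=int(c)-4
    print(tags[0])
    for v in range(r0-1,r0+6):
        row=np.clip(Y[v,u0:u0+10],0,None); row[row<6]=0
        if row.sum()>40:
            u=(row*np.arange(u0,u0+10)).sum()/row.sum(); print(v,row.astype(int),"u %.2f x %.1f y %.2f"%(u,*drv(u,v)))
    W=np.clip(Y[r0:r0+5,u0:u0+10],0,None); W[W<6]=0; vv,uu=np.mgrid[r0:r0+5,u0:u0+10]; print("all",drv((W*uu).sum()/W.sum(),(W*vv).sum()/W.sum()))
Y,R=yl(["q1","q2","q3","q4"])
for v in range(211,218):
    row=np.clip(R[v,240:253],0,None); row[row<6]=0
    if row.sum()>20: u=(row*np.arange(240,253)).sum()/row.sum(); print(v,row.astype(int),"u %.2f x %.1f y %.2f"%(u,*drv(u,v)))
```

```text
q1
206 [20 24  0  0  0  7  0  0  0  0] u 241.20 x -34.0 y 100.07
207 [ 0  0  0  0 65 55  0  0  0  0] u 244.46 x -39.3 y 90.45
208 [  0   0   0   0  94 118   9   0   0   0] u 244.62 x -42.5 y 90.60
209 [  0   0   0   0  85 138  22   0   0   0] u 244.75 x -45.8 y 90.85
210 [ 0  0  0  0 45 80 15  0  0  0] u 244.79 x -49.0 y 91.37
all (np.float64(-44.35009793302236), np.float64(90.80919353612906))
o
207 [ 0  0  0 63 60  0  0  0  0  0] u 243.49 x -38.6 y 93.51
208 [ 0  0  0 69 91 11  0  0  0  0] u 243.66 x -41.9 y 93.62
209 [  0   0   0  70 144  91   7   0   0   0] u 244.11 x -45.4 y 92.84
210 [ 0  0  0 32 99 83  0  0  0  0] u 244.23 x -48.6 y 93.11
all (np.float64(-44.48705374651739), np.float64(93.17777195721524))
n
206 [37  0  0  0 12 25  0  0  0  0] u 239.34 x -32.7 y 105.94
208 [ 0  0  0 63 69  0  0  0  0  0] u 240.52 x -39.8 y 103.51
209 [ 0  0  0 56 97 27  0  0  0  0] u 240.84 x -43.2 y 103.16
210 [  0   0   0  40 123  78  13   0   0   0] u 241.25 x -46.6 y 102.51
211 [ 0  0  0  9 43 16  0  0  0  0] u 241.10 x -49.7 y 103.63
all (np.float64(-44.008749068571106), np.float64(103.48349378896249))
l
207 [29 15  0  0  0 30  9  0  0  0] u 233.64 x -32.1 y 124.55
209 [ 0  0  0 35 47  0  0  0  0  0] u 234.57 x -39.1 y 122.90
210 [  0   0   0  43 108  56   0   0   0   0] u 235.06 x -42.5 y 122.00
211 [  0   0   0  27 111 135  30   0   0   0] u 235.55 x -46.0 y 121.10
212 [ 0  0  0 11 59 65  6  0  0  0] u 235.47 x -49.1 y 122.02
all (np.float64(-44.369858756271526), np.float64(122.18567672062069))
212 [ 0  0  0  0  0 14 80  0  0  0  0  0  0] u 245.84 x -56.0 y 89.34
213 [  0   0   0   0   0 137 188 124  15   0   0   0   0] u 246.04 x -59.3 y 89.38
214 [  0   0   0   0  30 186 185 188  74   0   0   0   0] u 246.14 x -62.5 y 89.73
215 [  0   0   0   0  38 170 182 113  37   0   0   0   0] u 245.89 x -65.5 y 91.14
216 [ 0  0  0  0  0 36 37  8  0  0  0  0  0] u 245.66 x -68.5 y 92.53
```

Run:
```python
from h import *
C=Cam("scene"); cr=(.5514,-.1128,.236)
a=np.mean([np.load(f"f_scene_q{t}.npz")["p"].astype(float) for t in(1,2,3,4)],0)
Y=np.minimum(a[...,0],a[...,1])-a[...,2]; R=a[...,0]-np.maximum(a[...,1],a[...,2])
print("Y cols 255-266"); 
for v in range(204,217): print(v,Y[v,255:267].astype(int),"|",R[v,255:263].astype(int))
base=C.proj(D2W([[-.0623,.0901,.024]],cr))[0]; off=np.array([258.03,213.57])-base; print("bias",off)
for x in(-.056,-.05,-.047,-.044,-.04):
    print(x,(C.proj(D2W([[x,.0901,.024]],cr))[0]+off).round(2),(C.proj(D2W([[x,.0901,.037]],cr))[0]+off).round(2), "per mm",(C.proj(D2W([[x,.0911,.024]],cr))-C.proj(D2W([[x,.0901,.024]],cr))).round(3))
```

```text
Y cols 255-266
204 [-5 -6 -2  6  9  3  0  7 24 24  8  0] | [ 3  4  9 17 13  3  0  8]
205 [-8 -5  1 12 11  5  7 17 27  9 -3 -3] | [-8 -5  5 14 11  5  7 16]
206 [-11 -10  -3   8  18  38  37  23  28  11  -3  -6] | [-11 -10  -3   5   6   8  15  17]
207 [-10 -11 -10  -4  26  75  64  23  21  17   2  -3] | [-10 -11 -10  -4   4  13  20  15]
208 [-10 -10 -11  -9  17  65  60  17   4   6   0  -6] | [-10 -10 -11  -9   6  20  23  11]
209 [ -7  -8  -8  -7  13  55  53  14  -2  -3  -7 -10] | [-7 -8 -8 -7  7 23 24 10]
210 [-1 -5 -8 -1 25 67 56 15 -3 -6 -7 -9] | [-1 -5 -8 -1 12 28 24  9]
211 [ 0  2  0  5 48 89 62 11 -7 -7 -7 -7] | [ 0  3 24 32 34 39 27  6]
212 [ 0  3  5 11 40 57 32  7 -2 -2 -5 -7] | [ 0  0 68 96 79 46 20  5]
213 [ 0  3  7  7 14 15  3  2  3  3  3  1] | [  0   0  93 146 123  40   1   1]
214 [5 8 4 3 5 4 0 0 0 2 0 3] | [  5  25 104 151  99  13   0   0]
215 [2 3 1 2 4 8 0 0 0 0 0 0] | [  6  29  82 101  60  12   0   0]
216 [-3 -1 -1  0  0  3  5  4  4  4  0  0] | [-3 10 43 61 40 10  5  3]
bias [-1.46277358 -0.00894352]
-0.056 [258.92 212.63] [258.79 208.99] per mm [[-0.29  -0.062]]
-0.05 [259.76 211.75] [259.64 208.12] per mm [[-0.289 -0.062]]
-0.047 [260.18 211.31] [260.06 207.68] per mm [[-0.289 -0.062]]
-0.044 [260.59 210.87] [260.48 207.24] per mm [[-0.288 -0.062]]
-0.04 [261.15 210.29] [261.03 206.67] per mm [[-0.288 -0.061]]
```

```bash
python3 -m inch '[{"dx":2,"dy":-0.3,"dz":0,"rx":0,"ry":0,"rz":0,"hand":1},{"dx":2,"dy":-0.1,"dz":0,"rx":0,"ry":0,"rz":0,"hand":1},{"dx":0,"dy":0,"dz":0,"rx":0,"ry":0,"rz":0,"hand":1},{"dx":0,"dy":0,"dz":0,"rx":0,"ry":0,"rz":0,"hand":1}]'
python3 circ.py .4931 .1234 1 4
python3 -m inch '[{"dx":0,"dy":0,"dz":0,"rx":0,"ry":0,"rz":0,"hand":0.5},{"dx":0,"dy":0,"dz":0,"rx":0,"ry":0,"rz":0,"hand":0},{"dx":0,"dy":0,"dz":0,"rx":0,"ry":0,"rz":0,"hand":0},{"dx":0,"dy":0,"dz":-20,"rx":0,"ry":0,"rz":0,"hand":0},{"dx":0,"dy":0,"dz":-40,"rx":0,"ry":0,"rz":0,"hand":0},{"dx":0,"dy":0,"dz":-40,"rx":0,"ry":0,"rz":0,"hand":0},{"dx":-30,"dy":-40,"dz":0,"rx":0,"ry":0,"rz":0,"hand":0},{"dx":0,"dy":-40,"dz":0,"rx":0,"ry":0,"rz":0,"hand":0},{"dx":0,"dy":0,"dz":0,"rx":0,"ry":0,"rz":0,"hand":0}]'
for i in 1 2 3; do python3 look.py r$i '{"scene":(195,130,135,110,5),"top":(170,155,135,75,5)}'; done
python3 pm.py r1 r2 r3 | grep -E "red|yel" | grep -vE "x -2|x -3|x -5"
python3 al.py r r1,r2,r3; python3 go.py .45 .1 .2
```

```text
clock: 20.25
position: [0.4564, 0.1136, 0.111]
tool_rot: [-3.141, 0.0, 1.807]
force: [-11.1, -1.8, -5.2]
grip_width: 0.0178
t 20.25 r 0.0380 ph -165.0 F [-11.1  -1.8  -5.2] z 0.111 w 0.0178
(2.7,0.1)
clock: 21.15
position: [0.3833, 0.0636, 0.2111]
tool_rot: [-3.141, 0.002, 1.805]
force: [-0.4, -0.9, -0.5]
grip_width: 0.0426
top red [1192.0, 246.0, 213.95, 11.0] driver x -62.3 y(cradle) 90.11 mm
top yel [476.0, 244.86, 208.51, 8.0] driver x -44.3 y(cradle) 90.19 mm
scene red [748.0, 258.01, 213.59, 15.0] driver x -64.1 y(cradle) 94.32 mm
top red [1192.0, 246.01, 213.95, 11.0] driver x -62.3 y(cradle) 90.10 mm
top yel [478.0, 244.86, 208.51, 8.0] driver x -44.3 y(cradle) 90.18 mm
scene red [749.0, 258.01, 213.57, 15.0] driver x -64.1 y(cradle) 94.36 mm
top red [1192.0, 246.0, 213.95, 11.0] driver x -62.3 y(cradle) 90.11 mm
top yel [477.0, 244.86, 208.51, 8.0] driver x -44.3 y(cradle) 90.19 mm
scene red [751.0, 258.01, 213.58, 15.0] driver x -64.1 y(cradle) 94.34 mm
t 21.45 pos [0.3871 0.066  0.2107] yaw 1.807 rot [ 3.141e+00 -1.000e-03  1.807e+00] | tool d mm [18.3 69.1 10.8] rz 0.000 | F [-0.1 -0.2 -0.5] M [-0.01 -0.03  0.  ] w 0.0429 q7 -0.30
```

View pics/top_r1.png

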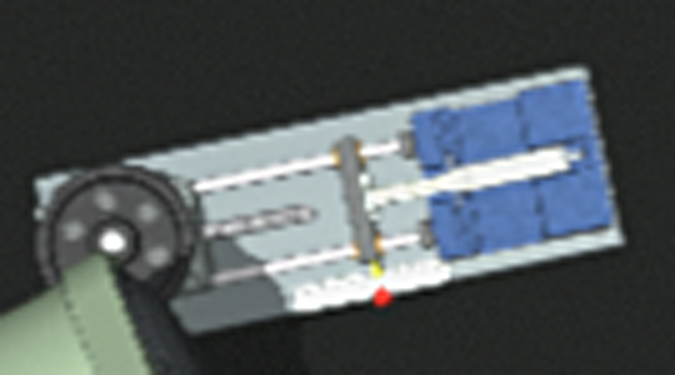

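View pics/scene_r1.png

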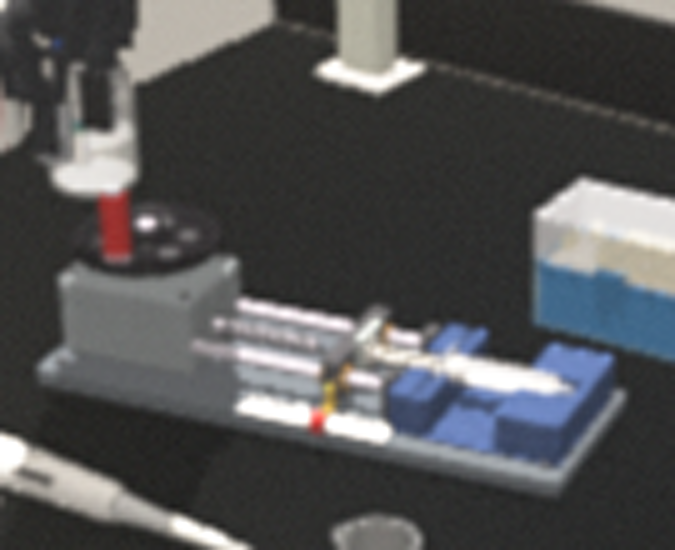

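View pics/al_top_r.png

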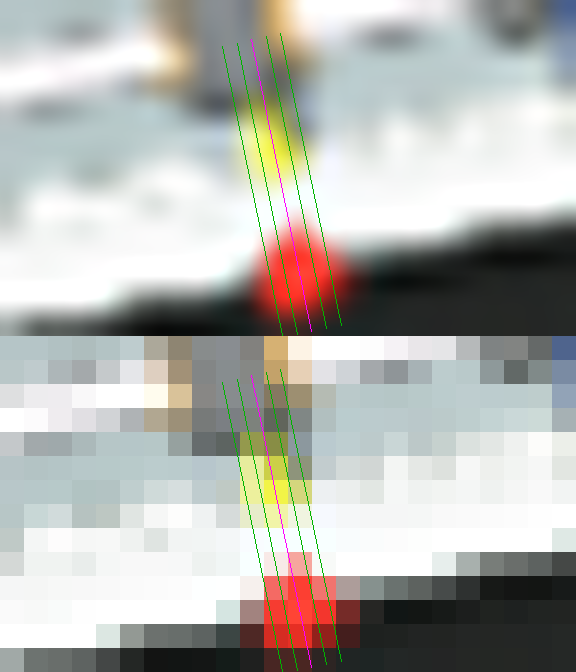

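View pics/al_scene_r.png

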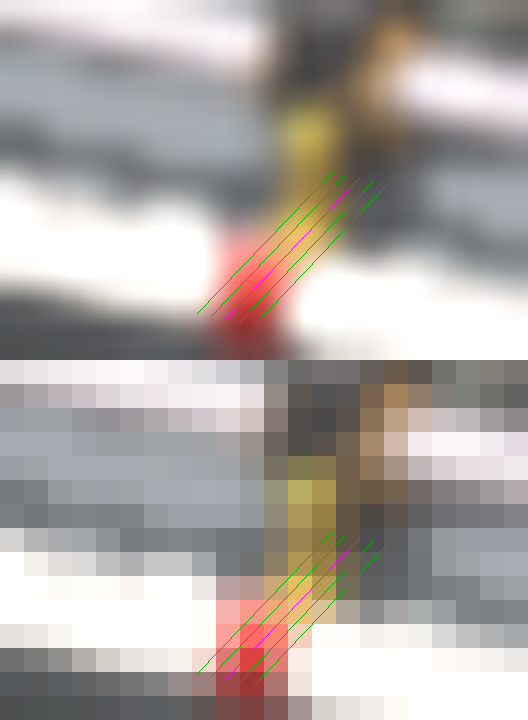

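Run:
```python
from workcell import bot
s=bot.observe(); print(s["clock"],s["force"].round(1))
for n,o in(("top","f_top.npz"),("scene","f_scene.npz")):
    p,d=bot.grab_frame(n)
    for t in("bottle","beaker","syringe"): print(n,t,[(round(r["score"],2),r["box"]) for r in bot.trace(n,t)[:1]])
bot.job_done()
```

```text
21.45 [-0.1 -0.2 -0.5]
top bottle [(0.76, [390.5, 167.6, 411.5, 188.8])]
top beaker [(0.71, [284.2, 246.5, 298.3, 262.3])]
top syringe [(0.7, [244.7, 183.4, 284.4, 194.0])]
scene bottle [(0.59, [415.0, 215.9, 440.6, 260.7])]
scene beaker [(0.82, [260.3, 231.5, 281.7, 264.1])]
scene syringe [(0.62, [281.7, 197.5, 306.5, 208.3])]
the job is handed in; nothing more can be done
```

The syringe is in the foam cradle, the plunger is pushed in, and the pointer is on the red marker to within about 1 mm. I handed the job in at about 21.7 s of the 67 s allowed.

- **Seating:** I laid the syringe in with its flange in the slit and its plunger towards the pusher. The barrel's top measured about 51–53 mm above the worktop, against about 47 mm for the foam tops. In the pictures it lies parallel to the driver's rods and centred between them.
- **Cranking:** I turned the handle clockwise about 700° (1.94 turns, about 31 mm of travel). Side forces on the wrist stayed around 10 N. Then I let go and drew clear, and the wrist force read about 0.
- **Pointer against marker:** The checks disagree a little:
  - In the last top pictures, the two centres differ by only 0.1 mm.
  - Averaging all earlier top pictures with the crank angle says it could still be 0.3–0.7 mm short.
  - The scene camera, whose calibration looked about 1.5 pixels off, suggests it could be about 0.5 mm past.
- **Failed checks:** The networks for the pointer and marker points gave unusable results, so I measured those by colour instead.
- **Bottle and beaker:** Both show where they stood at the start, within 1–2 pixels. The one larger difference is the bottle in the scene view, which the arm partly hid at the start.

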